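# Close the impedance tube: cap threaded home, then backed off a quarter turn and held

## Task

The specimen is already loaded in the upright impedance tube: take the loose knurled end cap from the bench, put it on the open top of the tube and thread it on clockwise until it bottoms out at the end of its thread. Then back it off a quarter turn, which sets the air gap behind the specimen, and finish while still holding the cap there in the gripper for the sound measurement that follows. Leave everything else on the bench where it is.

Things in the scene. Friction and masses are not known exactly. Their poses are not given: they have to be found in the camera images.
- cap: Loose knurled end cap of bare aluminium, a cup lying open side down on the bench; grip it round the knurled skirt. 57 mm outside diameter, 32.5 mm high without the bar on its top; inside 49.2 mm bore, 28.5 mm deep. About 0.09 kg. Origin: centre of the lower, open edge; z up through the top, x along the index bar on its top. A half turn of the cap about z is the same cap.
- cap_top (a point): Centre of the cap's flat top, 32.5 mm above the lower edge. A raised index bar, 44 mm long, 8 mm wide, 5 mm high, runs across it along the cap's x.
- cap_lug (a point): One of the small thread lugs (4.5 mm balls) inside the cap: one pair 5.5 mm above the lower edge under the two ends of the index bar, one pair 4.5 mm higher and square to the bar.
- tube: Upright impedance tube, fixed to the bench: 150 x 150 mm steel foot, black 120 x 120 mm loudspeaker housing up to 68 mm, aluminium tube of 40 mm outside diameter on it. Origin: on the tube's axis at bench level, z up. A 72 mm flange (top 172 mm high) has two index tabs along x and -x. Two microphones stick out along +y, 100 and 130 mm high, to 94 mm from the axis.
- tube_rim (a point): Centre of the tube's open rim, 220 mm high; the white specimen is seen 9.5 mm down its 30 mm bore. Round the top, from 5 mm below the rim, is a quick thread: 46.8 mm over the crests, two starts, right hand (clockwise from above screws the cap down), 18 mm of travel per full turn (4.5 mm per quarter), so the hand must follow. Play 1 mm sideways, 1.5 mm up and down.
- tube_home (a point): Point on the tube's axis, 192.3 mm high, where the cap's lower edge is when the cap has bottomed out. There its index bar lines up with the two tabs (cap x along tube x, either way round) and a hard stop ends the turning. The lugs enter the thread about 210 degrees before this; set on at a wider angle the cap rests higher, and turning clockwise leads it down and in. Friction holds it where it is left.
- tube_tab (a point): End of one of the two index tabs on the flange, 46 mm from the axis along the tube's x (the other is opposite), 8 mm wide, top 172 mm high.
- calibrator: Bystander: black sound calibrator, a stepped cylinder 48 mm in diameter and 88 mm high, standing; origin at the centre of its underside.
- specimen: Bystander: spare white perforated specimen, a disc 30 mm in diameter and 25 mm high; origin at the centre of its underside.
- screwdriver: Bystander: screwdriver, 170 mm long, lying along its x axis.
- horn: Bystander: black vehicle disc horn, 92 mm in diameter, 46 mm high; origin at the centre of its underside.
- multimeter: Bystander: black hand multimeter lying face up, 150 x 75 x 34 mm, long along its x axis; origin at the centre of its underside.
- breadboard: Bystander: white breadboard, 55 x 165 x 9 mm, long along its y axis, with an upright sensor module to 43 mm high; origin at the centre of its underside.
- coupler: Bystander: steel and brass coaxial coupler, a 30 mm long, 15 mm thick barrel lying along its x axis.
There are look-alikes about, which are no part of the job. What is shaped like the cap but blue or green is not meant.

How it is judged:
By the outcome, as a careful person would: the job done as asked, in the order asked, and still so for the second after the job is handed in, while the arm keeps its last pose, push and grip.
It also fails if it takes over 72 s, if anything falls off the work surface, if the arm or the gripper's body presses on something with over 40 N, if the wrist force passes 120 N, or if a joint passes its speed limit or range.

## Robot

A 6-joint arm with a two-finger parallel gripper is mounted at the origin on the work surface. World frame = base frame: x ahead of the robot, y to its left, z up, the work surface at z = 0. Lengths are in m, angles in rad, forces in N, time in s.
With the tool pointing down it reaches from about 0.4 to 0.825 m from the base axis. Payload 7 kg.
Tool frame: the origin (TCP) lies midway between the tips of the shut fingers; the grasp point (between the pads) lies 19 mm behind it (arm.grip_depth is the distance from the TCP to the grasp point, in m); z points along the fingers, y is the line along which they close (so a half turn about z gives the same grasp; the last joint's range is limited). The gripper opens to 85 mm and grips with 20 to 120 N. Pads are 22 mm wide; open, the fingers measure 114 mm over their backs; the gripper's body (76 mm by 85 mm) begins 54 mm behind the grasp point. The pads swing forward as they close: fully open they stand 13 mm farther back than shut.
Start: joints at [-0.844, 0.359, 0.012, 0, -1.224, -0.288], TCP at [0.287, -0.611, 0.231] pointing down, gripper open.
Joint ranges: [-3.07, 3.07], [-1.43, 2.12], [-1.02, 1.25], [-3.03, 1.67], [-3.05, -0], [-3.03, 3.03]. Speed limits (rad/s): [2.39, 2.39, 3.01, 3.14, 3.14, 3.14].

## Interface

Orientations are given as a 3x3 rotation matrix whose columns are the frame's x, y, z axes.
In Python, from workcell import readout, viewer, order, search_frame, landmark_of, arm gives the robot as it stands.
- The arm moves only by the tool carry_out, never from a script. Its argument "commands" is a list of rows, each an object with "slide": the shift along the tool's x, y, z in units of 25 mm (1.0 is 25 mm), a list of three; "dr": the turn, a rotation vector about the tool's x, y, z in degrees, a list of three; "claw": the closure, from -1 (fully open) to 1 (shut). A call has 1 to 12 rows; each row shifts and turns the commanded pose from where the row before left it, along the tool's axes as they then stand; what a row does not reach is not made up. A row lasts 1/12 s, in which the tool goes at most 41.7 mm and 7.16 degrees, less where a joint would pass 70% of its speed; a pose out of reach is approached as far as the arm can. A call is refused whole if a number of a shift passes 1 or a number of a turn 7.16, either way. A call with a gripper value outside its range is refused whole. The fingers move at their own pace and stop on an object; "squeeze" is the grip in N (left out, the last holds). Time passes only in rows, so rows that do not move let the fingers close. It gives the time, the measured TCP pose, the force, the opening and the grip force at its end, in the units of the state.
- readout.observe(): the state, without advancing time (a new reading comes with each control period).
- viewer.camera(name): name is "side" or "top"; returns a dict with "img" (480x640x3 uint8, red, green, blue), "vertical_fov" (degrees; the focal length in pixels is half the picture's height over the tangent of half this angle, whatever the lens; pixels are square), "cx", "cy" (the principal point, pixels), "origin" and "rotation" of the camera in the world. Camera axes: x right, y up, looking along -z (the intrinsics and any distortion apply to the point x, -y, -z); pixel columns grow to the right and rows downward; lengths in m; the calibration is good to about 2 mm. A picture is of the moment at which its call begins. There is no depth.
- order.finish_job(): hands the job in; it is judged then, once.
Trained networks look in the newest picture that a camera, given by its name, has taken for a name from the list of things; names that differ only in an ending like _2 or _b are one class to them, and where a whole thing is asked for, a point or a joint stands for the part that bears it (a point fixed in the world has none). Each returns a list of dicts, best first, with "confidence" (0 to 1); they miss things now and then, are a little off and sometimes report something else, mostly with a low value. They report only what shows in the picture. A call takes as long as a camera call. They do not tell look-alikes from the thing itself.
- search_frame(camera, label): "pixel" ([column, row] in pixels, amid what is visible of it).
- landmark_of(camera, label): "pixel" ([column, row] in pixels: a listed point, or the origin of a listed thing).
The state is a dict: "time_s": time; "joint_pos": joint angles; "joint_velocities": joint speeds; "joint_efforts": joint torques, N m; "ee_pos": TCP position; "eef_rot": TCP orientation; "wrist_force": force on the tool from outside, world axes, zero at the start; "ft_torque": the same for the moment, N m; "gripper_width": opening from 0.0 (shut) to 1.0 (fully open); "finger_force": force on a finger pad.
Only numpy, scipy, OpenCV 4.12 (cv2) and the standard library are available. Lean on these libraries where they do the work, as an engineer would, in place of code of your own. Each camera call takes 0.05 s, during which the arm holds its last target. There are 200 camera calls.

## Working session

There is one attempt and no reset: what is moved stays moved. The work goes in short steps, Python scripts to look and compute and a tool call to move; the robot and the scene stay as the last step left them, time stands still between calls to the robot, and variables do not carry over. Pictures are saved under pics/ and viewed, at most 10 in all, crops included, and the job is handed in when it is done.

Besides the shell and the picture viewer there is one more tool, called as name(argument=value, ...) on one line, values as JSON. carry_out: Moves the arm, as the interface text tells. Its arguments: {"type":"object","properties":{"commands":{"type":"array","items":{"type":"object","properties":{"slide":{"type":"array","items":{"type":"number"}},"dr":{"type":"array","items":{"type":"number"}},"claw":{"type":"number"}}}},"squeeze":{"type":"number"}},"required":["commands"]}

```bash
mkdir -p pics
cat > h.py <<'E'
import numpy as np, cv2
from workcell import readout, viewer, order, search_frame, landmark_of, arm
def ray(c,px):
    f=c["img"].shape[0]/2/np.tan(np.radians(c["vertical_fov"])/2)
    d=np.array([(px[0]-c["cx"])/f,-(px[1]-c["cy"])/f,-1.])
    return np.array(c["origin"]),np.array(c["rotation"])@d
def atz(c,px,z):
    o,d=ray(c,px); return o+d*(z-o[2])/d[2]
def proj(c,p):
    f=c["img"].shape[0]/2/np.tan(np.radians(c["vertical_fov"])/2)
    q=np.array(c["rotation"]).T@(np.array(p)-np.array(c["origin"]))
    return np.array([c["cx"]+f*q[0]/-q[2],c["cy"]-f*q[1]/-q[2]])
def tri(a,pa,b,pb):
    o1,d1=ray(a,pa);o2,d2=ray(b,pb)
    s=np.linalg.lstsq(np.c_[d1,-d2],o2-o1,rcond=None)[0]
    A,B=o1+d1*s[0],o2+d2*s[1]
    return (A+B)/2,np.linalg.norm(A-B)
E
python3 - <<'E'
from h import *
np.set_printoptions(precision=3,suppress=True)
for n in("top","side"):
    c=viewer.camera(n); cv2.imwrite(f"pics/{n}0.png",c["img"][:,:,::-1])
    print(n,{k:v for k,v in c.items() if k!="img"})
    for l,z in(("cap_top",.0325),("cap",0),("tube_rim",.22),("tube_tab",.172),("tube",0)):
        for r in landmark_of(n,l)[:5]: print(l,np.array(r["pixel"]),round(r["confidence"],2),atz(c,r["pixel"],z))
s=readout.observe();print(s["ee_pos"],s["eef_rot"],s["time_s"],arm.grip_depth)
E
```

```text
top {'vertical_fov': 50.201763920750096, 'cx': 322.64657376082175, 'cy': 248.01829818675162, 'origin': array([ 0.396, -0.049,  1.448]), 'rotation': array([[-0.012,  0.987, -0.157],
       [-1.   , -0.012, -0.002],
       [-0.004,  0.157,  0.988]])}
cap_top [430.9 317.5] 0.85 [ 0.426 -0.34   0.032]
cap_top [394.1 309.1] 0.79 [ 0.45  -0.24   0.032]
cap_top [283.  266.6] 0.66 [0.571 0.065 0.032]
cap_top [359.  299.4] 0.55 [ 0.477 -0.145  0.032]
cap [424.5 322.3] 0.82 [ 0.413 -0.328  0.   ]
cap [394.9 308. ] 0.61 [ 0.454 -0.247  0.   ]
cap [355.4 299.2] 0.61 [ 0.48  -0.137  0.   ]
cap [274.1 193.8] 0.31 [0.789 0.093 0.   ]
tube_rim [274.9 265.5] 0.69 [0.551 0.069 0.22 ]
tube_rim [278.9 248.8] 0.43 [0.591 0.06  0.22 ]
tube_tab [281.  249.4] 0.58 [0.597 0.059 0.172]
tube_tab [280.2 268. ] 0.5 [0.55  0.061 0.172]
tube_tab [284.7 275.9] 0.17 [0.53  0.049 0.172]
tube [283.5 274.9] 0.81 [0.551 0.066 0.   ]
side {'vertical_fov': 44.579425300137586, 'cx': 326.2504203195442, 'cy': 233.34549494035736, 'origin': array([0.569, 0.702, 1.057]), 'rotation': array([[-1.   ,  0.011, -0.016],
       [-0.018, -0.77 ,  0.638],
       [-0.005,  0.638,  0.77 ]])}
cap_top [397.2 172.5] 0.91 [ 0.418 -0.344  0.032]
cap_top [373.9 235. ] 0.66 [ 0.482 -0.142  0.032]
cap_top [388.  207.3] 0.64 [ 0.446 -0.227  0.032]
cap [395. 183.] 0.92 [ 0.421 -0.34   0.   ]
cap [373.8 242.4] 0.78 [ 0.481 -0.147  0.   ]
cap [389.9 210.6] 0.64 [ 0.438 -0.246  0.   ]
tube_rim [347.6 253.5] 0.79 [0.547 0.056 0.22 ]
tube_tab [324.5 270.8] 0.62 [0.589 0.06  0.172]
tube [339.6 320.6] 0.74 [0.559 0.063 0.   ]
[ 0.287 -0.611  0.231] [[-0.905 -0.425 -0.   ]
 [-0.425  0.905  0.   ]
 [ 0.     0.    -1.   ]] 0.6 0.0187
```

View both.

View pics/top0.png

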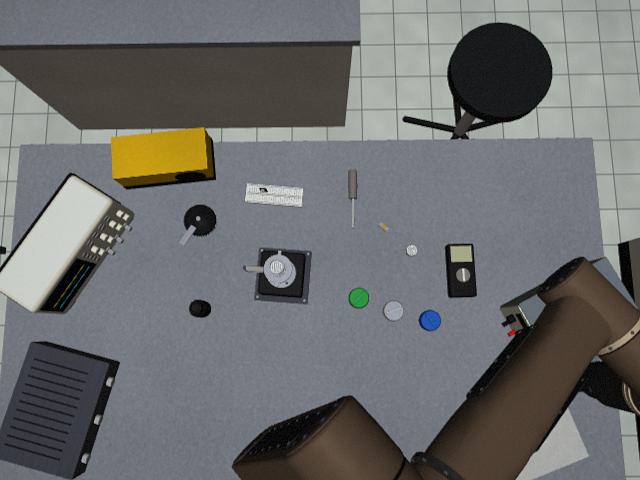

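View pics/side0.png

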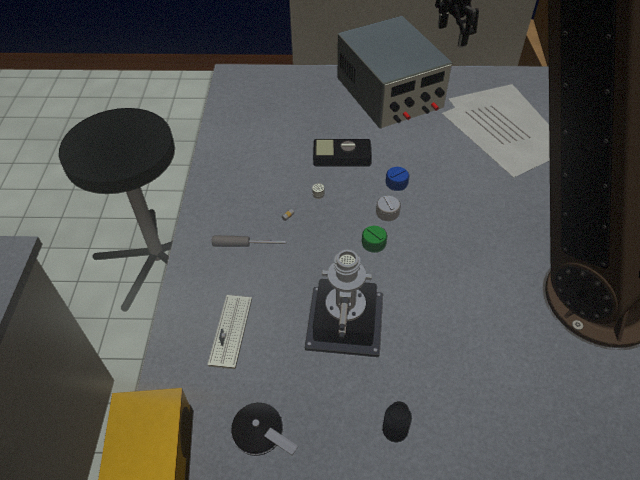

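Top view: green (359,298), bare aluminium (393,310), blue (430,320); in the side view they are (374,238), (388,208) and (397,178). The bare one in the middle fits. The tube rim is near (277,267) top and (347,256) side. I'll confirm in one enlarged crop.

Run:
```python
from h import *
np.set_printoptions(precision=4,suppress=True)
T=viewer.camera("top");S=viewer.camera("side")
def cr(c,u,v,r=25): return cv2.resize(c["img"][v-r:v+r,u-r-8:u+r+8,::-1],(400,300),interpolation=cv2.INTER_CUBIC)
r=lambda c,u,v,k: cv2.resize(c["img"][v-3*k:v+3*k,u-4*k:u+4*k,::-1],(400,300),interpolation=cv2.INTER_CUBIC)
cv2.imwrite("pics/crop1.png",np.vstack([np.hstack([r(T,394,310,6),r(S,388,208,6)]),np.hstack([r(T,277,267,12),r(S,347,265,12)])]))
```

```text
(no output)
```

View pics/crop1.png

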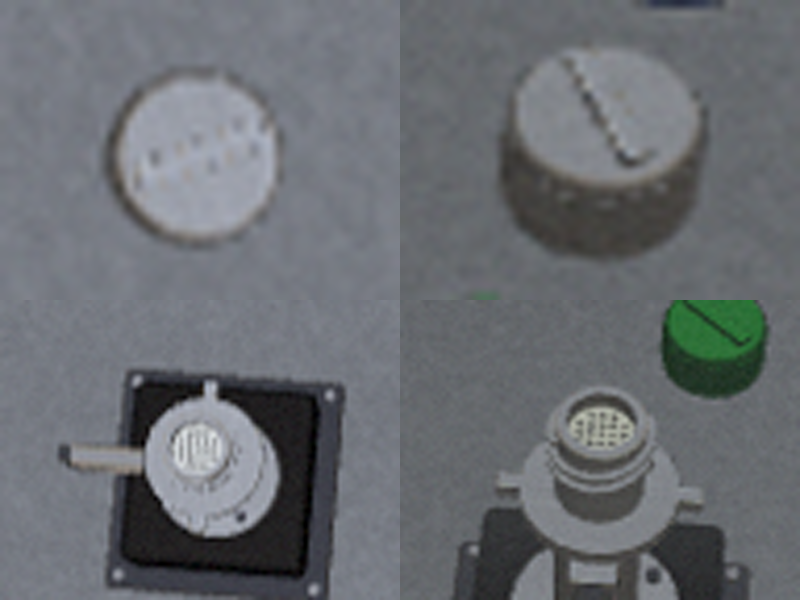

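The aluminium cap is confirmed in the crop: its top centre is at top (393.6,310.6) and side (389,204.2), with the bar at about 114° in the world. The tube tabs are at side (324.9,273.1) and (369,276.5), and the rim at about (346.8,259).

Run:
```python
from h import *
np.set_printoptions(precision=4,suppress=True)
T=viewer.camera("top");S=viewer.camera("side")
print("captop",atz(T,(393.65,310.6),.0325),atz(S,(388.97,204.2),.0325),tri(T,(393.65,310.6),S,(388.97,204.2)))
b=[atz(T,(394-24+u/8.333,310-18+v/8.333),.0375)for u,v in((138,180),(262,128))];d=b[1]-b[0];print("bar",np.degrees(np.arctan2(d[1],d[0])))
b=[atz(S,(388-24+u/8.333,208-18+v/8.333),.0375)for u,v in((170,60),(230,160))];d=b[1]-b[0];print("bar",np.degrees(np.arctan2(d[1],d[0])))
a,b=atz(S,(324.9,273.1),.172),atz(S,(369.,276.5),.172);d=a-b;print("tabs",a,b,(a+b)/2,np.linalg.norm(d),np.degrees(np.arctan2(d[1],d[0])))
print("spec",atz(T,(276.5,266.3),.2105),atz(S,(347.4,259.7),.2105),"rim",atz(S,(346.8,258.8),.22),tri(T,(276.5,266.3),S,(347.4,259.7)))
# foot corners, top view & side view
fc=[(229+u/4.1667,231+v/4.1667)for u,v in((137,80),(332,95),(315,264),(118,279))]
P=np.array([atz(T,p,.012)for p in fc]);print("screws",P,P.mean(0))
print(readout.observe()["time_s"])
```

```text
captop [ 0.4456 -0.239   0.0325] [ 0.4436 -0.2373  0.0325] (array([ 0.4445, -0.2389,  0.0311]), np.float64(0.0022718565912076033))
bar -68.22834641654192
bar 111.56149747381771
tabs [0.5883 0.0657 0.172 ] [0.5066 0.0723 0.172 ] [0.5475 0.069  0.172 ] 0.08191678293921632 -4.582061600557896
spec [0.5498 0.0663 0.2105] [0.5474 0.0631 0.2105] rim [0.5487 0.0682 0.22  ] (array([0.5484, 0.066 , 0.2147]), np.float64(0.0018089400692787954))
screws [[ 0.6209  0.1264  0.012 ]
 [ 0.609  -0.0063  0.012 ]
 [ 0.4944  0.0059  0.012 ]
 [ 0.4859  0.1382  0.012 ]] [0.5525 0.0661 0.012 ]
0.8
```

carry_out(commands=[{"slide": [-1, 0.9, 0], "claw": -1}, {"slide": [-1, 0.9, 0]}, {"slide": [-1, 0.9, 0]}, {"slide": [-1, 0.9, 0]}, {"slide": [-1, 0.9, 0]}, {"slide": [-1, 0.9, 0]}, {"slide": [-1, 0.9, 0]}, {"slide": [-1, 0.9, 0]}, {"slide": [-1, 0.9, 0]}, {"slide": [-1, 0.9, 0]}, {"slide": [-1, 0.9, 0]}, {"slide": [-1, 0.9, 0]}])

```text
invalid input at $.commands[0]: expected keys slide, dr, claw
```

carry_out(commands=[{"dr": [0, 0, -6.7], "slide": [0, 0, 0.6]}, {"dr": [0, 0, -6.7], "slide": [0, 0, 0.6]}, {"dr": [0, 0, -6.7], "slide": [0, 0, 0.6]}, {"dr": [0, 0, -6.7], "slide": [0, 0, 0.6]}, {"dr": [0, 0, -6.7], "slide": [0, 0, 0.6]}, {"dr": [0, 0, -6.7], "slide": [0, 0, 0.6]}, {"dr": [0, 0, -6.7], "slide": [0, 0, 0.6]}, {"slide": [0, 0, 0]}, {"slide": [0, 0, 0]}])

```text
invalid input at $.commands[0]: expected keys slide, dr, claw
```

```bash
cat >> h.py <<'E'
np.set_printoptions(precision=4,suppress=True)
def st(target=None):
    s=readout.observe();R=np.array(s["eef_rot"]);p=np.array(s["ee_pos"])
    print("t",s["time_s"],"p",p,"yaw",round(np.degrees(np.arctan2(R[1,0],R[0,0])),2),"tilt",R[:,2],"j",np.array(s["joint_pos"]),"F",np.array(s["wrist_force"]),"M",np.array(s["ft_torque"]),"w",s["gripper_width"],"ff",s["finger_force"])
    if target is not None: print("slide units",R.T@(np.array(target)-p)/.025)
E
python3 - <<'E'
from h import *
st([.4447,-.2385,.003])
S=viewer.camera("side");cv2.imwrite("pics/s1.png",cv2.resize(S["img"][120:270,290:490,::-1],(800,600),interpolation=cv2.INTER_CUBIC))
E
```

```text
t 0.8 p [ 0.2868 -0.611   0.2313] yaw -154.86 tilt [ 0. -0. -1.] j [-0.8439  0.3586  0.0119  0.     -1.2241 -0.2881] F [-0.4604 -0.1789  0.3926] M [-0.0181 -0.0194  0.0187] w 0.9973215425846985 ff 0.0
slide units [-12.0505  10.8066   9.133 ]
```

View pics/s1.png

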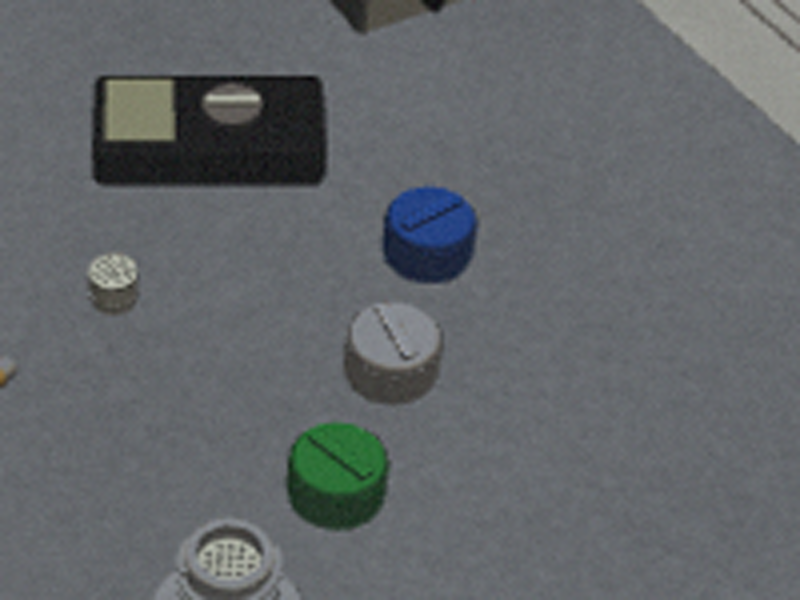

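The calls were refused because every key is required in each row, so the arm has not moved. The picture again shows the silver cap at crop (393,350), between blue and green. I'll resend with all the keys.

carry_out(commands=[{"slide": [-1, 0.9, 0], "dr": [0, 0, 0], "claw": -1}, {"slide": [-1, 0.9, 0], "dr": [0, 0, 0], "claw": -1}, {"slide": [-1, 0.9, 0], "dr": [0, 0, 0], "claw": -1}, {"slide": [-1, 0.9, 0], "dr": [0, 0, 0], "claw": -1}, {"slide": [-1, 0.9, 0], "dr": [0, 0, 0], "claw": -1}, {"slide": [-1, 0.9, 0], "dr": [0, 0, 0], "claw": -1}, {"slide": [-1, 0.9, 0], "dr": [0, 0, 0], "claw": -1}, {"slide": [-1, 0.9, 0], "dr": [0, 0, 0], "claw": -1}, {"slide": [-1, 0.9, 0], "dr": [0, 0, 0], "claw": -1}, {"slide": [-1, 0.9, 0], "dr": [0, 0, 0], "claw": -1}, {"slide": [-1, 0.9, 0], "dr": [0, 0, 0], "claw": -1}, {"slide": [-1, 0.9, 0], "dr": [0, 0, 0], "claw": -1}])

```text
time_s: 1.85
ee_pos: [0.444, -0.2376, 0.2317]
eef_rot: [[-0.905, -0.425, 0.001], [-0.425, 0.905, -0.0], [-0.001, -0.0, -1.0]]
wrist_force: [1.4, -0.7, 1.2]
gripper_width: 1.0
finger_force: 0.0
```

carry_out(commands=[{"dr": [0, 0, -6.7], "slide": [0, 0, 0.6], "claw": -1}, {"dr": [0, 0, -6.7], "slide": [0, 0, 0.6], "claw": -1}, {"dr": [0, 0, -6.7], "slide": [0, 0, 0.6], "claw": -1}, {"dr": [0, 0, -6.7], "slide": [0, 0, 0.6], "claw": -1}, {"dr": [0, 0, -6.7], "slide": [0, 0, 0.6], "claw": -1}, {"dr": [0, 0, -6.7], "slide": [0, 0, 0.6], "claw": -1}, {"dr": [0, 0, -6.7], "slide": [0, 0, 0.6], "claw": -1}, {"slide": [0, 0, 0], "dr": [0, 0, 0], "claw": -1}, {"slide": [0, 0, 0], "dr": [0, 0, 0], "claw": -1}])

```text
time_s: 2.6
ee_pos: [0.4433, -0.2392, 0.1261]
eef_rot: [[-0.312, -0.95, -0.001], [-0.95, 0.312, -0.0], [0.0, 0.001, -1.0]]
wrist_force: [0.5, -0.4, 0.8]
gripper_width: 0.997
finger_force: 0.0
```

Run:
```python
from h import *
st([.4447,-.2385,.003])
```

```text
t 2.6 p [ 0.4433 -0.2392  0.1261] yaw -108.16 tilt [-0.0015 -0.     -1.    ] j [-0.1041  0.1769 -0.5034  0.0002 -0.8919 -0.213 ] F [ 0.4748 -0.3632  0.8153] M [ 0.0373 -0.029  -0.0418] w 0.9968978245975387 ff 0.0
slide units [-0.0462 -0.0517  4.9249]
```

carry_out(commands=[{"dr": [0, 0, 0], "slide": [-0.05, -0.05, 0], "claw": -1}, {"dr": [0, 0, -6.25], "slide": [0, 0, 0.5], "claw": -1}, {"dr": [0, 0, -6.25], "slide": [0, 0, 0.5], "claw": -1}, {"dr": [0, 0, -6.25], "slide": [0, 0, 0.6], "claw": -1}, {"dr": [0, 0, -6.25], "slide": [0, 0, 0.6], "claw": -1}, {"dr": [0, 0, 0], "slide": [0, 0, 0.6], "claw": -1}, {"dr": [0, 0, 0], "slide": [0, 0, 0.6], "claw": -1}, {"slide": [0, 0, 0.6], "dr": [0, 0, 0], "claw": -1}, {"slide": [0, 0, 0.5], "dr": [0, 0, 0], "claw": -1}, {"slide": [0, 0, 0.4], "dr": [0, 0, 0], "claw": -1}, {"slide": [0, 0, 0], "dr": [0, 0, 0], "claw": -1}, {"slide": [0, 0, 0], "dr": [0, 0, 0], "claw": -1}])

```text
time_s: 3.6
ee_pos: [0.4456, -0.2384, 0.0041]
eef_rot: [[0.122, -0.993, -0.0], [-0.993, -0.122, -0.0], [0.0, 0.0, -1.0]]
wrist_force: [-0.5, 0.0, 0.3]
gripper_width: 1.0
finger_force: 0.0
```

Run:
```python
from h import *
st([.4447,-.2385,.003])
S=viewer.camera("side");cv2.imwrite("pics/s2.png",cv2.resize(S["img"][150:240,330:450,::-1],(800,600),interpolation=cv2.INTER_CUBIC))
```

```text
t 3.6 p [ 0.4456 -0.2384  0.0041] yaw -83.01 tilt [-0.     -0.0002 -1.    ] j [-0.1019  0.356  -0.6251  0.0003 -0.5898  0.2236] F [-0.5445  0.0351  0.2929] M [0.0387 0.025  0.0081] w 1.0000494923812844 ff 0.0
slide units [-0.0019  0.0355  0.0452]
```

View pics/s2.png

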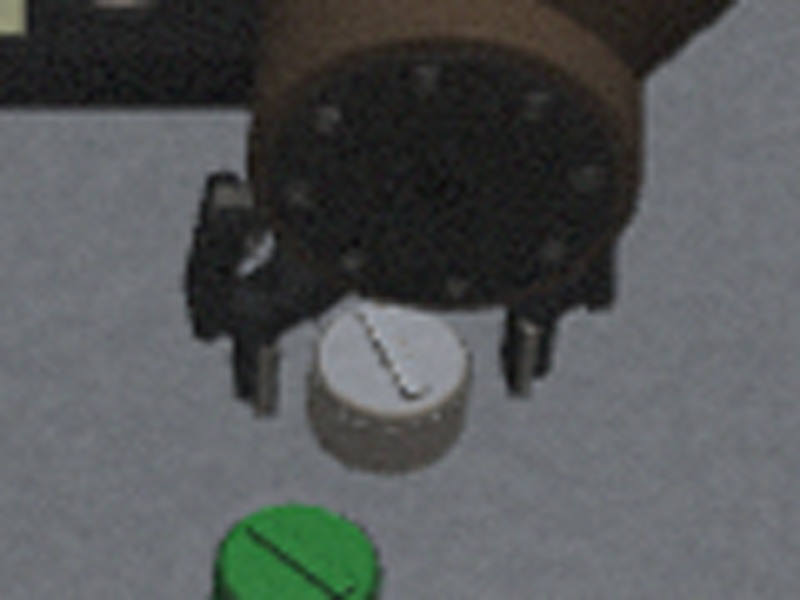

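The cap sits between the two fingers: cap top at crop (393,358), left finger tip (265,412), right tip (520,395). I'll check the offset across the pads numerically.

Run:
```python
from h import *
S=viewer.camera("side")
q=lambda u,v:(330+u*.15,150+v*.15)
for z in(.012,.017,.022):
  print(z,atz(S,q(265,412),z),atz(S,q(520,395),z))
print(atz(S,q(393,358),.0325), "cap lower front",atz(S,q(388,473),0)+[0,-.0285,0])
print([ (proj(S,[.4456,-.2384,z])-[330,150])/.15 for z in(0,.017,.0325)])
```

```text
0.012 [ 0.4882 -0.2309  0.012 ] [ 0.3963 -0.2404  0.012 ]
0.017 [ 0.4886 -0.2265  0.017 ] [ 0.3972 -0.2358  0.017 ]
0.022 [ 0.4889 -0.222   0.022 ] [ 0.398  -0.2313  0.022 ]
[ 0.4436 -0.2389  0.0325] cap lower front [ 0.4441 -0.2415  0.    ]
[array([380.4726, 419.8579]), array([384.014 , 388.3238]), array([387.3012, 359.0532])]
```

Within about 2 mm, so close and lift a little.

carry_out(commands=[{"dr": [0, 0, 0], "slide": [0, 0, 0.0], "claw": 1}, {"dr": [0, 0, 0], "slide": [0, 0, 0], "claw": 1}, {"dr": [0, 0, 0], "slide": [0, 0, 0], "claw": 1}, {"dr": [0, 0, 0], "slide": [0, 0, 0], "claw": 1}, {"dr": [0, 0, 0], "slide": [0, 0, 0], "claw": 1}, {"dr": [0, 0, 0], "slide": [0, 0, 0], "claw": 1}, {"dr": [0, 0, 0], "slide": [0, 0, 0], "claw": 1}, {"dr": [0, 0, 0], "slide": [0, 0, 0], "claw": 1}], squeeze=60)

```text
time_s: 4.37
ee_pos: [0.4456, -0.2384, 0.005]
eef_rot: [[0.123, -0.992, 0.001], [-0.992, -0.123, -0.0], [0.0, -0.001, -1.0]]
wrist_force: [-2.7, 1.7, 10.6]
gripper_width: 0.651
finger_force: 62.1
```

Run:
```python
from h import *
st([.549,.067,.3])
```

```text
t 4.3667 p [ 0.4456 -0.2384  0.005 ] yaw -82.95 tilt [ 0.0012 -0.0003 -1.    ] j [-0.1019  0.354  -0.6253  0.0004 -0.5902  0.2247] F [-2.7156  1.6877 10.5558] M [ 0.7675  0.9205 -0.0101] w 0.6513712807872738 ff 62.06155342049897
slide units [-11.6114  -5.6171 -11.7998]
```

carry_out(commands=[{"dr": [0, 0, 0], "slide": [0, 0, -0.5], "claw": 1}, {"dr": [0, 0, 0], "slide": [0, 0, -1], "claw": 1}, {"dr": [0, 0, 0], "slide": [-1, -0.5, -1], "claw": 1}, {"dr": [0, 0, 0], "slide": [-1, -0.5, -1], "claw": 1}, {"dr": [0, 0, 0], "slide": [-1, -0.5, -1], "claw": 1}, {"dr": [0, 0, 0], "slide": [-1, -0.5, -1], "claw": 1}, {"dr": [0, 0, 0], "slide": [-1, -0.5, -1], "claw": 1}, {"dr": [0, 0, 0], "slide": [-1, -0.5, -1], "claw": 1}, {"dr": [0, 0, 0], "slide": [-1, -0.5, -1], "claw": 1}, {"dr": [0, 0, 0], "slide": [-1, -0.5, -1], "claw": 1}, {"dr": [0, 0, 0], "slide": [-1, -0.5, -1], "claw": 1}, {"dr": [0, 0, 0], "slide": [-1, -0.5, -1], "claw": 1}])

```text
time_s: 5.37
ee_pos: [0.5383, 0.0264, 0.293]
eef_rot: [[0.123, -0.992, 0.001], [-0.992, -0.123, 0.0], [-0.0, -0.001, -1.0]]
wrist_force: [0.8, -1.2, -1.4]
gripper_width: 0.648
finger_force: 64.0
```

carry_out(commands=[{"dr": [0, 0, 0], "slide": [-0.8, -0.3, 0], "claw": 1}, {"dr": [0, 0, 0], "slide": [-0.8, -0.3, 0], "claw": 1}, {"dr": [0, 0, -6.8], "slide": [0, 0, 0], "claw": 1}, {"dr": [0, 0, -6.8], "slide": [0, 0, 0], "claw": 1}, {"dr": [0, 0, -6.8], "slide": [0, 0, 0], "claw": 1}, {"dr": [0, 0, -6.8], "slide": [0, 0, 0], "claw": 1}, {"dr": [0, 0, -6.8], "slide": [0, 0, 0], "claw": 1}, {"dr": [0, 0, -6.8], "slide": [0, 0, 0], "claw": 1}, {"dr": [0, 0, -6.8], "slide": [0, 0, 0], "claw": 1}, {"dr": [0, 0, -6.8], "slide": [0, 0, 0], "claw": 1}, {"dr": [0, 0, -6.8], "slide": [0, 0, 0], "claw": 1}, {"dr": [0, 0, -6.8], "slide": [0, 0, 0], "claw": 1}])

```text
time_s: 6.37
ee_pos: [0.5482, 0.0665, 0.2913]
eef_rot: [[0.968, -0.253, -0.0], [-0.253, -0.968, 0.0], [-0.0, -0.0, -1.0]]
wrist_force: [0.9, -0.3, -0.6]
gripper_width: 0.653
finger_force: 64.0
```

carry_out(commands=[{"dr": [0, 0, -6.8], "slide": [0, 0, 0], "claw": 1}, {"dr": [0, 0, -6.8], "slide": [0, 0, 0], "claw": 1}, {"dr": [0, 0, -6.8], "slide": [0, 0, 0], "claw": 1}, {"dr": [0, 0, -6.8], "slide": [0, 0, 0], "claw": 1}, {"dr": [0, 0, -6.8], "slide": [0, 0, 0], "claw": 1}, {"dr": [0, 0, -6.8], "slide": [0, 0, 0], "claw": 1}, {"dr": [0, 0, -6.8], "slide": [0, 0, 0], "claw": 1}, {"dr": [0, 0, 0], "slide": [0, 0, 0], "claw": 1}, {"dr": [0, 0, 0], "slide": [0, 0, 0], "claw": 1}])

```text
time_s: 7.12
ee_pos: [0.5483, 0.0665, 0.2913]
eef_rot: [[0.844, 0.536, -0.0], [0.536, -0.844, 0.0], [-0.0, -0.0, -1.0]]
wrist_force: [-0.4, 0.4, -1.1]
gripper_width: 0.65
finger_force: 64.0
```

Run:
```python
from h import *
st([.549,.067,.235])
S=viewer.camera("side");cv2.imwrite("pics/s3.png",cv2.resize(S["img"][170:320,250:450,::-1],(800,600),interpolation=cv2.INTER_CUBIC))
print([ (proj(S,[.549,.067,z])-[250,170])*4 for z in(.172,.22)])
```

```text
t 7.1167 p [0.5483 0.0665 0.2913] yaw 32.42 tilt [-0.0001  0.0001 -1.    ] j [ 0.4753  0.1223 -0.1647 -0.0002 -1.2839  1.6614] F [-0.3512  0.3808 -1.0681] M [ 0.0189 -0.0022  0.0009] w 0.6500208743904217 ff 64.02333101257682
slide units [ 0.0323 -0.0009  2.254 ]
[array([384.2488, 415.6084]), array([386.4674, 352.9781])]
```

View pics/s3.png

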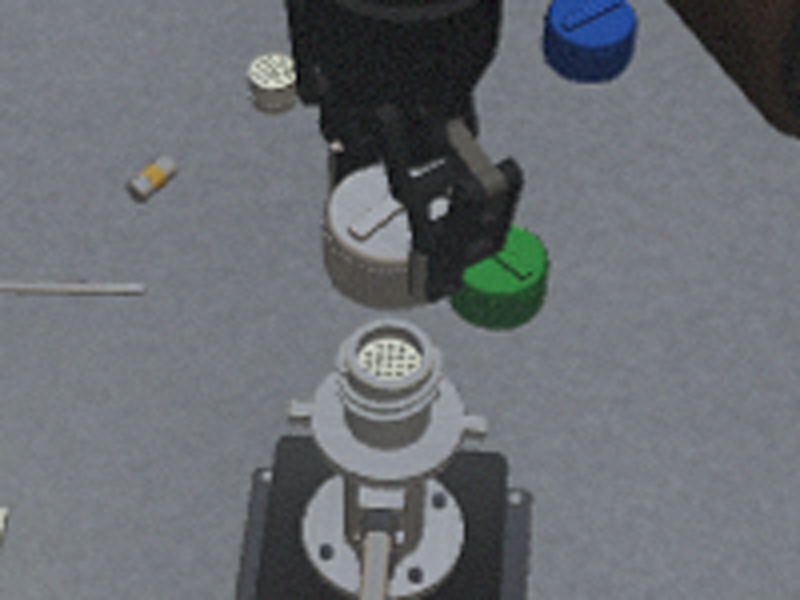

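The cap is held upright over the tube: front lower edge at crop (388,305), back top edge at about row 165. The rim's back edge is at row 321 and the flange spans columns 313–465. Next I'll compare these with predictions.

Run:
```python
from h import *
S=viewer.camera("side")
P=lambda x,y,z:(proj(S,[x,y,z])-[250,170])*4
x,y=.5483,.0665
print("cap front low(388,305)",P(x,y+.0285,.2863),"cap left top(327,~212)",P(x+.0285,y,.3188),"cap back top row165",P(x,y-.0285,.3188))
print("rim back row321",P(x,y-.02,.22),"flange L313 R465",P(x+.036,y,.172),P(x-.036,y,.172),"flange front 480",P(x,y+.036,.170),"tab ends 290,485",P(x+.0458,y-.004,.172),P(x-.0458,y+.004,.172))
g=cv2.cvtColor(S["img"],cv2.COLOR_RGB2GRAY).astype(int)
print("col347 rows 235-260",g[235:262,345:350].mean(1).astype(int)); print("rows205-215",g[205:215,344:348].mean(1).astype(int))
print("flange row cols 322-372 @274",g[273:276,320:375].mean(0).astype(int)); print("front rows 280-295 col 357",g[280:296,354:358].mean(1).astype(int))
for l in("tube_rim","tube_tab","cap_top","cap"):
  for n in("side",):print(l,[(((np.array(r["pixel"])-[250,170])*4).round(),round(r["confidence"],2)) for r in landmark_of(n,l)[:3]])
```

```text
cap front low(388,305) [391.7937 310.4701] cap left top(327,~212) [324.678  207.4804] cap back top row165 [392.8591 157.1882]
rim back row321 [387.8369 316.9668] flange L313 R465 [308.1672 413.8342] [463.4237 415.664 ] flange front 480 [385.9514 481.7565] tab ends 290,485 [287.2597 406.5909] [484.8454 422.9558]
col347 rows 235-260 [116  88  93  82  77  76  77  78  76  78  75  78  94 126 135 157 127  76
  79 119 203 161 175 180 149 183 165]
rows205-215 [ 32  33  30  28  34  49  72 106 102 114]
flange row cols 322-372 @274 [117 116 102 111 111 109 103 115 155 152 152 154 153 153 154 145  91  74
  83  93 108 114 126 126 126 121 124 124 121 123 123 117 103  91  86  84
  85 115 158 154 151 153 154 154 155 151 142 151 148 147 143 132 121 117
 120]
front rows 280-295 col 357 [148 151 151 150 151 152 154 139  98  87 113 104 108 108 111 108]
tube_rim [(array([394., 343.]), 0.77), (array([360., 600.]), 0.18)]
tube_tab []
cap_top [(array([497., 260.]), 0.97), (array([393., 218.]), 0.92), (array([392., 388.]), 0.73)]
cap [(array([399., 258.]), 0.91), (array([576.,  41.]), 0.9), (array([503., 294.]), 0.72)]
```

carry_out(commands=[{"dr": [0, 0, 0], "slide": [0, 0, 0.6], "claw": 1}, {"dr": [0, 0, 0], "slide": [0, 0, 0.6], "claw": 1}, {"dr": [0, 0, 0], "slide": [0, 0, 0.6], "claw": 1}, {"dr": [0, 0, 0], "slide": [0, 0, 0.5], "claw": 1}, {"dr": [0, 0, 0], "slide": [0, 0, 0], "claw": 1}, {"dr": [0, 0, 0], "slide": [0, 0, 0], "claw": 1}])

```text
time_s: 7.92
ee_pos: [0.5484, 0.0664, 0.2336]
eef_rot: [[0.842, 0.539, -0.001], [0.539, -0.842, -0.001], [-0.001, 0.0, -1.0]]
wrist_force: [0.4, -0.5, 0.0]
gripper_width: 0.646
finger_force: 64.0
```

Run:
```python
from h import *
st([.549,.067,.235])
S=viewer.camera("side");T=viewer.camera("top")
a=cv2.resize(S["img"][225:300,310:385,::-1],(600,600),interpolation=cv2.INTER_CUBIC)
cv2.imwrite("pics/s4.png",a)
x,y,z=readout.observe()["ee_pos"]
P=lambda x,y,z:((proj(S,[x,y,z])+.5-[310,225])*8).round(1)
z0=z-.005
print("cap front low",P(x,y+.0285,z0),"L/R",P(x+.0285,y,z0),P(x-.0285,y,z0),"back top",P(x,y-.0285,z0+.0325))
print("flange",P(x+.036,y,.172),P(x-.036,y,.172),P(x,y+.036,.172),P(x,y-.036,.172),"crest L/R",P(x+.0234,y,.207),P(x-.0234,y,.207))
```

```text
t 7.9167 p [0.5484 0.0664 0.2336] yaw 32.61 tilt [-0.0011 -0.0008 -1.    ] j [ 0.4753  0.1568 -0.2565  0.0002 -1.1588  1.6646] F [ 0.4275 -0.5051  0.0196] M [ 0.0265 -0.064  -0.0446] w 0.6458640043958407 ff 64.00046395137906
slide units [ 0.0321 -0.007  -0.0571]
cap front low [297.7 345.7] L/R [169.1 240.8] [425.4 243.7] back top [299.8  50.2]
flange [136.6 392.4] [447.2 396. ] [292.3 523.3] [291.4 270.4] crest L/R [191.6 302.5] [398.6 304.9]
```

View pics/s4.png

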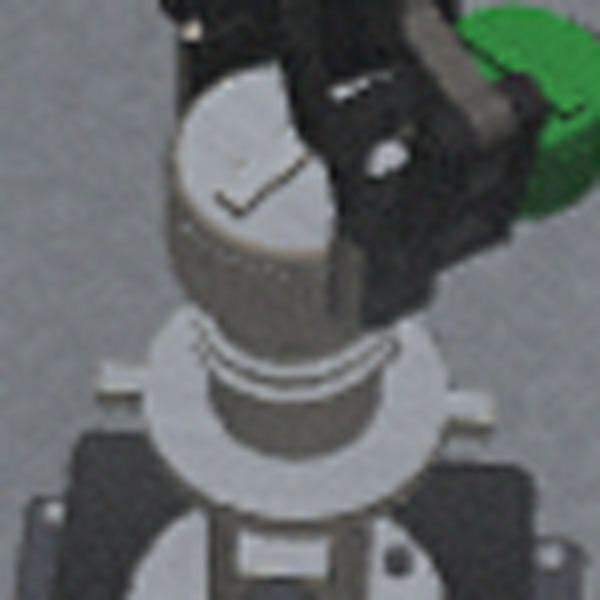

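The cap is just above the rim: flange spans columns 143–447 (front row 520), cap left edge at 168, front low edge at about row 360. The bar's near corner is at (237,215). I'll fit the cap centre from these.

Run:
```python
from h import *
S=viewer.camera("side")
x,y,z=.5484,.0664,.2336;zt=z-.005+.0325
P=lambda x,y,z:((proj(S,[x,y,z])+.5-[310,225])*8).round(1)
a=np.radians(47.3);u=np.array([np.cos(a),np.sin(a)]);v=np.array([-u[1],u[0]])
for zz in(zt,zt+.005):
  print([P(*(np.array([x,y])+.022*u*i+.004*v*j),zz) for i,j in((1,1),(1,-1),(-1,1))])
# cap top ellipse front point & lower front
print("top front",P(x,y+.0285,zt),"L",P(x+.0285,y,zt))
g=cv2.cvtColor(S["img"],cv2.COLOR_RGB2GRAY).astype(int)
for c in(338,341,344,347,349): print(c,list(zip(range(248,278),g[248:278,c])))
```

```text
[array([248.4, 221.4]), array([221.2, 201.2]), array([385. , 106.3])]
[array([248.7, 207.1]), array([221.4, 186.8]), array([385.8,  91.8])]
top front [304.4 257.7] L [172.6 151.9]
338 [(248, np.int64(167)), (249, np.int64(162)), (250, np.int64(84)), (251, np.int64(130)), (252, np.int64(158)), (253, np.int64(150)), (254, np.int64(116)), (255, np.int64(92)), (256, np.int64(99)), (257, np.int64(91)), (258, np.int64(84)), (259, np.int64(86)), (260, np.int64(87)), (261, np.int64(87)), (262, np.int64(85)), (263, np.int64(83)), (264, np.int64(88)), (265, np.int64(84)), (266, np.int64(72)), (267, np.int64(98)), (268, np.int64(157)), (269, np.int64(151)), (270, np.int64(96)), (271, np.int64(151)), (272, np.int64(156)), (273, np.int64(84)), (274, np.int64(78)), (275, np.int64(79)), (276, np.int64(81)), (277, np.int64(73))]
341 [(248, np.int64(155)), (249, np.int64(103)), (250, np.int64(132)), (251, np.int64(161)), (252, np.int64(154)), (253, np.int64(158)), (254, np.int64(157)), (255, np.int64(127)), (256, np.int64(97)), (257, np.int64(84)), (258, np.int64(100)), (259, np.int64(82)), (260, np.
[... 1621 characters left out ...]
nt64(97)), (276, np.int64(85)), (277, np.int64(85))]
349 [(248, np.int64(161)), (249, np.int64(156)), (250, np.int64(160)), (251, np.int64(158)), (252, np.int64(154)), (253, np.int64(151)), (254, np.int64(157)), (255, np.int64(152)), (256, np.int64(117)), (257, np.int64(92)), (258, np.int64(85)), (259, np.int64(79)), (260, np.int64(78)), (261, np.int64(79)), (262, np.int64(80)), (263, np.int64(73)), (264, np.int64(84)), (265, np.int64(84)), (266, np.int64(81)), (267, np.int64(88)), (268, np.int64(85)), (269, np.int64(89)), (270, np.int64(141)), (271, np.int64(150)), (272, np.int64(90)), (273, np.int64(133)), (274, np.int64(150)), (275, np.int64(87)), (276, np.int64(86)), (277, np.int64(87))]
```

The top face's bevel explains the symmetric residuals, so the cap is centred to about 1 mm with the tube slightly toward -x. I'll shift 0.8 mm and lower gently.

carry_out(commands=[{"dr": [0, 0, 0], "slide": [-0.03, -0.02, 0.1], "claw": 1}, {"dr": [0, 0, 0], "slide": [0, 0, 0.1], "claw": 1}, {"dr": [0, 0, 0], "slide": [0, 0, 0.1], "claw": 1}, {"dr": [0, 0, 0], "slide": [0, 0, 0.1], "claw": 1}, {"dr": [0, 0, 0], "slide": [0, 0, 0.1], "claw": 1}, {"dr": [0, 0, 0], "slide": [0, 0, 0], "claw": 1}, {"dr": [0, 0, 0], "slide": [0, 0, 0], "claw": 1}])

```text
time_s: 8.65
ee_pos: [0.5476, 0.0666, 0.2211]
eef_rot: [[0.842, 0.539, -0.0], [0.539, -0.842, -0.0], [-0.0, -0.0, -1.0]]
wrist_force: [0.4, 0.1, -2.0]
gripper_width: 0.651
finger_force: 64.0
```

carry_out(commands=[{"dr": [0, 0, 0], "slide": [0, 0, 0.05], "claw": 1}, {"dr": [0, 0, 0], "slide": [0, 0, 0.05], "claw": 1}, {"dr": [0, 0, 0], "slide": [0, 0, 0], "claw": 1}])

```text
time_s: 8.9
ee_pos: [0.5476, 0.0666, 0.2186]
eef_rot: [[0.842, 0.539, -0.0], [0.539, -0.842, -0.0], [-0.0, -0.0, -1.0]]
wrist_force: [0.3, -0.2, -0.4]
gripper_width: 0.65
finger_force: 64.0
```

Run:
```python
from h import *
st([.5476,.0664,.217])
```

```text
t 8.9 p [0.5476 0.0666 0.2186] yaw 32.64 tilt [-0.0003 -0.0001 -1.    ] j [ 0.4761  0.1657 -0.2811 -0.0001 -1.1244  1.6644] F [ 0.2613 -0.2343 -0.4348] M [-0.0145  0.1185 -0.0079] w 0.649905892906374 ff 64.02323925867677
slide units [-0.0035  0.0075  0.0624]
```

No contact yet at an edge height of 0.2136, which is past the rim. Continuing down gently to the thread start.

carry_out(commands=[{"dr": [0, 0, 0], "slide": [0, 0, 0.05], "claw": 1}, {"dr": [0, 0, 0], "slide": [0, 0, 0.03], "claw": 1}, {"dr": [0, 0, 0], "slide": [0, 0, 0], "claw": 1}])

```text
time_s: 9.15
ee_pos: [0.5476, 0.0666, 0.2166]
eef_rot: [[0.842, 0.539, -0.0], [0.539, -0.842, -0.0], [-0.0, -0.0, -1.0]]
wrist_force: [0.0, 0.5, -0.6]
gripper_width: 0.648
finger_force: 64.0
```

carry_out(commands=[{"dr": [0, 0, 0], "slide": [0, 0, 0.03], "claw": 1}, {"dr": [0, 0, 0], "slide": [0, 0, 0.0], "claw": 1}])

```text
time_s: 9.32
ee_pos: [0.5476, 0.0666, 0.2159]
eef_rot: [[0.842, 0.539, -0.0], [0.539, -0.842, -0.0], [-0.0, -0.0, -1.0]]
wrist_force: [-0.4, 0.1, -0.7]
gripper_width: 0.647
finger_force: 64.0
```

carry_out(commands=[{"dr": [0, 0, 0], "slide": [0, 0, 0.03], "claw": 1}, {"dr": [0, 0, 0], "slide": [0, 0, 0.0], "claw": 1}])

```text
time_s: 9.48
ee_pos: [0.5476, 0.0666, 0.2152]
eef_rot: [[0.842, 0.539, -0.0], [0.539, -0.842, -0.0], [-0.0, -0.0, -1.0]]
wrist_force: [-0.3, -0.6, -0.7]
gripper_width: 0.655
finger_force: 64.0
```

carry_out(commands=[{"dr": [0, 0, 0], "slide": [0, 0, 0.05], "claw": 1}, {"dr": [0, 0, 0], "slide": [0, 0, 0.03], "claw": 1}, {"dr": [0, 0, 0], "slide": [0, 0, 0.0], "claw": 1}])

```text
time_s: 9.73
ee_pos: [0.5475, 0.0664, 0.2131]
eef_rot: [[0.842, 0.539, -0.0], [0.539, -0.842, -0.0], [-0.001, 0.0, -1.0]]
wrist_force: [-0.4, -1.3, -1.2]
gripper_width: 0.65
finger_force: 64.0
```

carry_out(commands=[{"dr": [0, 0, 0], "slide": [0, 0, 0.03], "claw": 1}, {"dr": [0, 0, 0], "slide": [0, 0, 0.03], "claw": 1}, {"dr": [0, 0, 0], "slide": [0, 0, 0.0], "claw": 1}])

```text
time_s: 9.98
ee_pos: [0.5475, 0.0664, 0.2116]
eef_rot: [[0.842, 0.539, -0.0], [0.539, -0.842, -0.0], [-0.001, 0.0, -1.0]]
wrist_force: [-1.0, -1.6, -0.5]
gripper_width: 0.649
finger_force: 64.1
```

carry_out(commands=[{"dr": [0, 0, 0], "slide": [0, 0, 0.03], "claw": 1}, {"dr": [0, 0, 0], "slide": [0, 0, 0.03], "claw": 1}, {"dr": [0, 0, 0], "slide": [0, 0, 0.0], "claw": 1}])

```text
time_s: 10.23
ee_pos: [0.5475, 0.0664, 0.2102]
eef_rot: [[0.842, 0.539, -0.0], [0.539, -0.842, -0.0], [-0.0, 0.0, -1.0]]
wrist_force: [-1.2, -2.6, -0.9]
gripper_width: 0.645
finger_force: 64.1
```

carry_out(commands=[{"dr": [0, 0, 0], "slide": [-0.02, 0.01, 0.03], "claw": 1}, {"dr": [0, 0, 0], "slide": [0, 0, 0.02], "claw": 1}, {"dr": [0, 0, 0], "slide": [0, 0, 0.0], "claw": 1}])

```text
time_s: 10.48
ee_pos: [0.5475, 0.0663, 0.209]
eef_rot: [[0.842, 0.539, 0.0], [0.539, -0.842, 0.0], [0.0, -0.0, -1.0]]
wrist_force: [-1.0, -0.8, -1.0]
gripper_width: 0.649
finger_force: 64.1
```

carry_out(commands=[{"dr": [0, 0, 0], "slide": [0, 0, 0.03], "claw": 1}, {"dr": [0, 0, 0], "slide": [0, 0, 0.0], "claw": 1}])

```text
time_s: 10.65
ee_pos: [0.5476, 0.0662, 0.2086]
eef_rot: [[0.842, 0.539, 0.001], [0.539, -0.842, 0.0], [0.001, 0.0, -1.0]]
wrist_force: [-1.7, -0.7, 2.4]
gripper_width: 0.645
finger_force: 64.5
```

Run:
```python
from h import *
st()
```

```text
t 10.65 p [0.5476 0.0662 0.2086] yaw 32.65 tilt [ 0.0005  0.0001 -1.    ] j [ 0.4756  0.1727 -0.2963  0.0001 -1.1012  1.6649] F [-1.7472 -0.7011  2.364 ] M [-0.2918  0.4941  0.0235] w 0.645402742419617 ff 64.45256715640426
```

Contact is at an edge height of 0.2036 (expected about 0.204). Now I'll turn clockwise (+z of the tool), following 0.05 mm per degree.

carry_out(commands=[{"dr": [0, 0, 5], "slide": [0, 0, 0.01], "claw": 1}, {"dr": [0, 0, 5], "slide": [0, 0, 0.01], "claw": 1}, {"dr": [0, 0, 5], "slide": [0, 0, 0.01], "claw": 1}, {"dr": [0, 0, 5], "slide": [0, 0, 0.01], "claw": 1}, {"dr": [0, 0, 5], "slide": [0, 0, 0.01], "claw": 1}, {"dr": [0, 0, 0], "slide": [0, 0, 0], "claw": 1}])

```text
time_s: 11.15
ee_pos: [0.5477, 0.0663, 0.2073]
eef_rot: [[0.992, 0.129, 0.001], [0.129, -0.992, 0.0], [0.001, -0.0, -1.0]]
wrist_force: [-0.5, -0.2, 2.1]
gripper_width: 0.653
finger_force: 64.3
```

carry_out(commands=[{"dr": [0, 0, 5], "slide": [0, 0, 0.01], "claw": 1}, {"dr": [0, 0, 5], "slide": [0, 0, 0.01], "claw": 1}, {"dr": [0, 0, 5], "slide": [0, 0, 0.01], "claw": 1}, {"dr": [0, 0, 5], "slide": [0, 0, 0.01], "claw": 1}, {"dr": [0, 0, 0], "slide": [0, 0, 0], "claw": 1}])

```text
time_s: 11.57
ee_pos: [0.5477, 0.0664, 0.2063]
eef_rot: [[0.977, -0.215, 0.001], [-0.215, -0.977, 0.0], [0.001, -0.001, -1.0]]
wrist_force: [-0.2, 0.2, 2.9]
gripper_width: 0.651
finger_force: 64.3
```

Run:
```python
from h import *
st()
```

```text
t 11.5667 p [0.5477 0.0664 0.2063] yaw -12.42 tilt [ 0.0008  0.0005 -1.    ] j [ 0.4757  0.1747 -0.2995 -0.0001 -1.0957  0.8785] F [-0.1847  0.2299  2.9026] M [ 0.0827  0.1113 -0.0564] w 0.6514296878067376 ff 64.31014895439148
```

carry_out(commands=[{"dr": [0, 0, 6], "slide": [0, 0, 0.012], "claw": 1}, {"dr": [0, 0, 6], "slide": [0, 0, 0.012], "claw": 1}, {"dr": [0, 0, 6], "slide": [0, 0, 0.012], "claw": 1}, {"dr": [0, 0, 6], "slide": [0, 0, 0.012], "claw": 1}, {"dr": [0, 0, 6], "slide": [0, 0, 0.012], "claw": 1}, {"dr": [0, 0, 6], "slide": [0, 0, 0.012], "claw": 1}, {"dr": [0, 0, 6], "slide": [0, 0, 0.012], "claw": 1}, {"dr": [0, 0, 6], "slide": [0, 0, 0.012], "claw": 1}, {"dr": [0, 0, 6], "slide": [0, 0, 0.012], "claw": 1}, {"dr": [0, 0, 6], "slide": [0, 0, 0.012], "claw": 1}, {"dr": [0, 0, 0], "slide": [0, 0, 0], "claw": 1}])

```text
time_s: 12.48
ee_pos: [0.5478, 0.0668, 0.2033]
eef_rot: [[0.303, -0.953, 0.001], [-0.953, -0.303, 0.001], [-0.001, -0.001, -1.0]]
wrist_force: [0.3, 1.2, 1.6]
gripper_width: 0.651
finger_force: 64.3
```

Run:
```python
from h import *
st()
```

```text
t 12.4833 p [0.5478 0.0668 0.2033] yaw -72.34 tilt [ 0.0011  0.001  -1.    ] j [ 0.476   0.177  -0.3036 -0.0005 -1.0888 -0.1676] F [0.2545 1.1982 1.6404] M [ 0.6666 -0.1641 -0.0392] w 0.6510520293040725 ff 64.27958043292165
```

carry_out(commands=[{"dr": [0, 0, 6], "slide": [0, 0, 0.012], "claw": 1}, {"dr": [0, 0, 6], "slide": [0, 0, 0.012], "claw": 1}, {"dr": [0, 0, 6], "slide": [0, 0, 0.012], "claw": 1}, {"dr": [0, 0, 6], "slide": [0, 0, 0.012], "claw": 1}, {"dr": [0, 0, 6], "slide": [0, 0, 0.012], "claw": 1}, {"dr": [0, 0, 6], "slide": [0, 0, 0.012], "claw": 1}, {"dr": [0, 0, 6], "slide": [0, 0, 0.012], "claw": 1}, {"dr": [0, 0, 6], "slide": [0, 0, 0.012], "claw": 1}, {"dr": [0, 0, 6], "slide": [0, 0, 0.012], "claw": 1}, {"dr": [0, 0, 6], "slide": [0, 0, 0.012], "claw": 1}, {"dr": [0, 0, 0], "slide": [0, 0, 0], "claw": 1}])

```text
time_s: 13.4
ee_pos: [0.5486, 0.0669, 0.2004]
eef_rot: [[-0.672, -0.741, 0.003], [-0.741, 0.672, 0.001], [-0.003, -0.001, -1.0]]
wrist_force: [4.1, 1.8, -1.1]
gripper_width: 0.648
finger_force: 64.1
```

Run:
```python
from h import *
st()
S=viewer.camera("side");cv2.imwrite("pics/s5.png",cv2.resize(S["img"][225:300,300:400,::-1],(800,600),interpolation=cv2.INTER_CUBIC))
```

```text
t 13.4 p [0.5486 0.0669 0.2004] yaw -132.22 tilt [ 0.0026  0.0012 -1.    ] j [ 0.4759  0.1798 -0.3073  0.0001 -1.0809 -1.2129] F [ 4.1092  1.7679 -1.1083] M [ 0.5819 -1.6243 -0.092 ] w 0.6478860381863036 ff 64.05723167583346
```

View pics/s5.png

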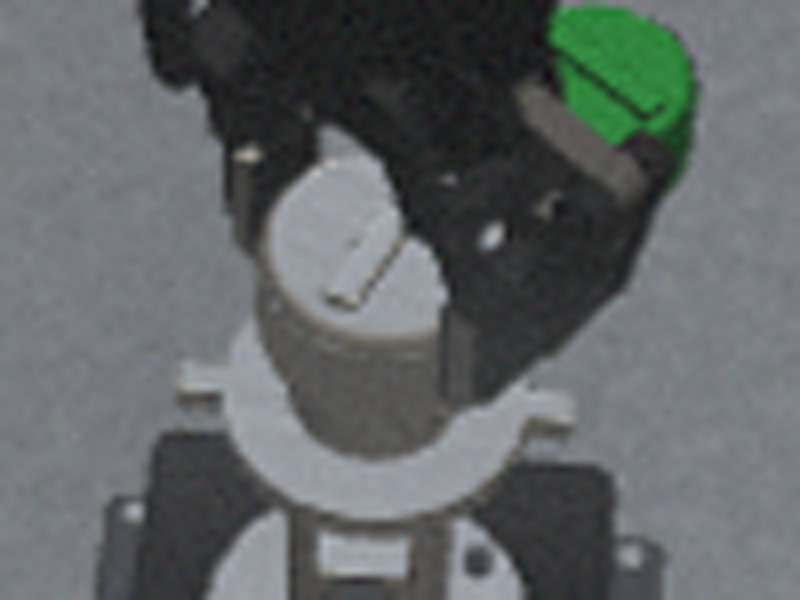

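The cap is on the thread, with the bar from (405,235) to (350,300), about 60–65° short of the tabs. That agrees with the joint angle. I'll relieve the small side force and continue.

carry_out(commands=[{"dr": [0, 0, 0], "slide": [-0.03, -0.02, 0], "claw": 1}, {"dr": [0, 0, 6], "slide": [0, 0, 0.012], "claw": 1}, {"dr": [0, 0, 6], "slide": [0, 0, 0.012], "claw": 1}, {"dr": [0, 0, 6], "slide": [0, 0, 0.012], "claw": 1}, {"dr": [0, 0, 6], "slide": [0, 0, 0.012], "claw": 1}, {"dr": [0, 0, 6], "slide": [0, 0, 0.012], "claw": 1}, {"dr": [0, 0, 6], "slide": [0, 0, 0.012], "claw": 1}, {"dr": [0, 0, 0], "slide": [0, 0, 0], "claw": 1}])

```text
time_s: 14.12
ee_pos: [0.549, 0.0665, 0.1986]
eef_rot: [[-0.979, -0.202, 0.001], [-0.202, 0.979, 0.0], [-0.001, -0.0, -1.0]]
wrist_force: [5.0, 0.1, 0.3]
gripper_width: 0.648
finger_force: 64.2
```

Run:
```python
from h import *
st()
```

```text
t 14.1167 p [0.549  0.0665 0.1986] yaw -168.33 tilt [ 0.0014  0.0002 -1.    ] j [ 0.4751  0.1826 -0.3084  0.0006 -1.0785 -1.8424] F [5.049  0.142  0.3125] M [ 0.0684 -1.8748 -0.0067] w 0.6477776650782842 ff 64.15782172232866
```

carry_out(commands=[{"dr": [0, 0, 0], "slide": [-0.03, -0.01, 0], "claw": 1}, {"dr": [0, 0, 5], "slide": [0, 0, 0.01], "claw": 1}, {"dr": [0, 0, 5], "slide": [0, 0, 0.01], "claw": 1}, {"dr": [0, 0, 5], "slide": [0, 0, 0.01], "claw": 1}, {"dr": [0, 0, 3], "slide": [0, 0, 0.006], "claw": 1}, {"dr": [0, 0, 0], "slide": [0, 0, 0], "claw": 1}])

```text
time_s: 14.62
ee_pos: [0.5491, 0.0661, 0.1976]
eef_rot: [[-0.994, 0.108, 0.0], [0.108, 0.994, -0.0], [-0.0, -0.0, -1.0]]
wrist_force: [2.6, 0.7, 2.4]
gripper_width: 0.649
finger_force: 64.4
```

Run:
```python
from h import *
st()
```

```text
t 14.6167 p [0.5491 0.0661 0.1976] yaw 173.82 tilt [ 0.     -0.0002 -1.    ] j [ 0.4742  0.1844 -0.3085  0.0002 -1.078  -2.1529] F [2.5562 0.7485 2.4013] M [ 0.2253 -0.7565  0.0291] w 0.648865301101128 ff 64.38399301841855
```

carry_out(commands=[{"dr": [0, 0, 2], "slide": [0, 0, 0.004], "claw": 1}, {"dr": [0, 0, 2], "slide": [0, 0, 0.004], "claw": 1}, {"dr": [0, 0, 0], "slide": [0, 0, 0], "claw": 1}])

```text
time_s: 14.87
ee_pos: [0.5491, 0.0662, 0.1974]
eef_rot: [[-0.984, 0.176, 0.0], [0.176, 0.984, -0.0], [-0.0, -0.0, -1.0]]
wrist_force: [1.5, 0.7, 3.3]
gripper_width: 0.647
finger_force: 64.4
```

Run:
```python
from h import *
st()
```

```text
t 14.8667 p [0.5491 0.0662 0.1974] yaw 169.88 tilt [ 0.0001 -0.0002 -1.    ] j [ 0.4742  0.1845 -0.3088  0.0002 -1.0774 -2.2217] F [1.5495 0.7462 3.2969] M [ 0.2753 -0.8061 -0.0094] w 0.6465834991677701 ff 64.40873159095645
```

carry_out(commands=[{"dr": [0, 0, 2], "slide": [0, 0, 0.004], "claw": 1}, {"dr": [0, 0, 2], "slide": [0, 0, 0.004], "claw": 1}, {"dr": [0, 0, 0], "slide": [0, 0, 0], "claw": 1}])

```text
time_s: 15.12
ee_pos: [0.5491, 0.0662, 0.1971]
eef_rot: [[-0.97, 0.245, 0.0], [0.245, 0.97, -0.0], [-0.0, -0.0, -1.0]]
wrist_force: [2.4, 0.5, 3.1]
gripper_width: 0.652
finger_force: 64.4
```

Run:
```python
from h import *
st()
```

```text
t 15.1167 p [0.5491 0.0662 0.1971] yaw 165.84 tilt [ 0.0001 -0.0001 -1.    ] j [ 0.4742  0.1847 -0.3091  0.0002 -1.0769 -2.2923] F [2.4419 0.4569 3.1319] M [ 0.2904 -0.6643 -0.0289] w 0.6524718778645144 ff 64.43384958431125
```

carry_out(commands=[{"dr": [0, 0, 2], "slide": [0, 0, 0.004], "claw": 1}, {"dr": [0, 0, 2], "slide": [0, 0, 0.004], "claw": 1}, {"dr": [0, 0, 0], "slide": [0, 0, 0], "claw": 1}])

```text
time_s: 15.37
ee_pos: [0.5491, 0.0661, 0.1969]
eef_rot: [[-0.95, 0.312, 0.0], [0.312, 0.95, -0.0], [-0.0, -0.0, -1.0]]
wrist_force: [2.1, 0.0, 4.8]
gripper_width: 0.648
finger_force: 64.4
```

Run:
```python
from h import *
st()
```

```text
t 15.3667 p [0.5491 0.0661 0.1969] yaw 161.81 tilt [ 0.0001 -0.0002 -1.    ] j [ 0.4741  0.1849 -0.3095  0.0003 -1.0764 -2.3626] F [2.0598 0.025  4.8274] M [ 0.1232 -0.7518 -0.0293] w 0.6480657050213379 ff 64.44829646497965
```

carry_out(commands=[{"dr": [0, 0, 2], "slide": [0, 0, 0.0], "claw": 1}, {"dr": [0, 0, 0], "slide": [0, 0, 0], "claw": 1}])

```text
time_s: 15.53
ee_pos: [0.5491, 0.0661, 0.1969]
eef_rot: [[-0.938, 0.345, 0.0], [0.345, 0.938, -0.0], [-0.0, -0.0, -1.0]]
wrist_force: [2.4, -0.3, 2.6]
gripper_width: 0.647
finger_force: 64.4
```

Run:
```python
from h import *
st()
```

```text
t 15.5333 p [0.5491 0.0661 0.1969] yaw 159.79 tilt [ 0.0001 -0.0003 -1.    ] j [ 0.4741  0.185  -0.3095  0.0003 -1.0763 -2.3978] F [ 2.4282 -0.3419  2.5824] M [ 0.1056 -0.8758 -0.01  ] w 0.6474823470594521 ff 64.40485445782542
```

carry_out(commands=[{"dr": [0, 0, 2], "slide": [0, 0, 0.004], "claw": 1}, {"dr": [0, 0, 0], "slide": [0, 0, 0], "claw": 1}])

```text
time_s: 15.7
ee_pos: [0.5492, 0.0662, 0.1968]
eef_rot: [[-0.926, 0.378, 0.0], [0.378, 0.926, -0.0], [-0.0, 0.0, -1.0]]
wrist_force: [2.5, 0.1, 3.4]
gripper_width: 0.65
finger_force: 64.4
```

Run:
```python
from h import *
st()
```

```text
t 15.7 p [0.5492 0.0662 0.1968] yaw 157.77 tilt [ 0.0002 -0.     -1.    ] j [ 0.4742  0.1851 -0.3096  0.0002 -1.076  -2.433 ] F [2.5339 0.064  3.4252] M [ 0.2587 -0.8041  0.0333] w 0.6498257242584903 ff 64.43869773298502
```

carry_out(commands=[{"dr": [0, 0, 2], "slide": [0, 0, 0.004], "claw": 1}, {"dr": [0, 0, 0], "slide": [0, 0, 0], "claw": 1}])

```text
time_s: 15.87
ee_pos: [0.5493, 0.0665, 0.1968]
eef_rot: [[-0.912, 0.41, 0.001], [0.41, 0.912, 0.0], [-0.0, 0.001, -1.0]]
wrist_force: [2.0, 1.7, 3.5]
gripper_width: 0.651
finger_force: 64.5
```

Run:
```python
from h import *
st()
S=viewer.camera("side");cv2.imwrite("pics/s6.png",cv2.resize(S["img"][225:300,300:400,::-1],(800,600),interpolation=cv2.INTER_CUBIC))
```

```text
t 15.8667 p [0.5493 0.0665 0.1968] yaw 155.78 tilt [ 0.0006  0.0003 -1.    ] j [ 0.4745  0.1851 -0.3095 -0.     -1.0756 -2.468 ] F [2.0172 1.7491 3.5393] M [ 0.8695 -0.8127  0.004 ] w 0.6505276564520266 ff 64.52787917107344
```

View pics/s6.png

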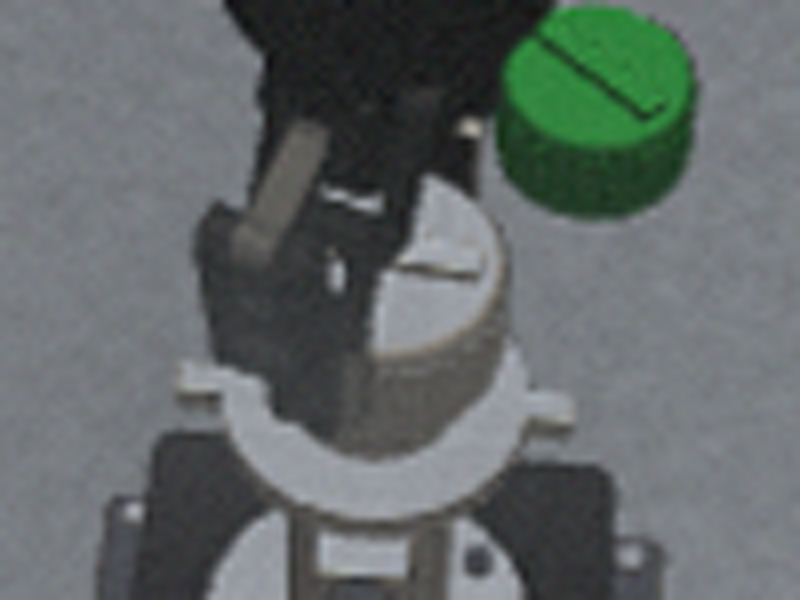

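The bar now runs (395,265) to (478,277), parallel to the tabs (182,375)–(575,408) within a few degrees. It should be at the stop, so I'll turn until the stop torque shows.

carry_out(commands=[{"dr": [0, 0, 2], "slide": [0, 0, 0.0], "claw": 1}, {"dr": [0, 0, 0], "slide": [0, 0, 0], "claw": 1}])

```text
time_s: 16.08
ee_pos: [0.5496, 0.0667, 0.1968]
eef_rot: [[-0.897, 0.442, 0.001], [0.442, 0.897, 0.001], [-0.001, 0.001, -1.0]]
wrist_force: [3.4, 2.5, 2.9]
gripper_width: 0.648
finger_force: 64.5
```

Run:
```python
from h import *
st()
```

```text
t 16.0833 p [0.5496 0.0667 0.1968] yaw 153.76 tilt [ 0.0012  0.0006 -1.    ] j [ 0.4746  0.1852 -0.3093  0.     -1.075  -2.5034] F [3.3827 2.4819 2.8551] M [ 1.1447 -1.2687  0.211 ] w 0.6481972828332474 ff 64.50415441766381
```

carry_out(commands=[{"dr": [0, 0, 2], "slide": [0, 0, 0.0], "claw": 1}, {"dr": [0, 0, 0], "slide": [0, 0, 0], "claw": 1}])

```text
time_s: 16.25
ee_pos: [0.5497, 0.0667, 0.1967]
eef_rot: [[-0.881, 0.474, 0.001], [0.474, 0.881, 0.001], [-0.001, 0.001, -1.0]]
wrist_force: [3.4, 2.9, 2.8]
gripper_width: 0.649
finger_force: 65.9
```

Run:
```python
from h import *
st()
```

```text
t 16.25 p [0.5497 0.0667 0.1967] yaw 151.72 tilt [ 0.0014  0.0007 -1.    ] j [ 0.4745  0.1853 -0.3093 -0.     -1.0746 -2.5389] F [3.4477 2.8556 2.7515] M [ 1.0516 -1.6024  0.0067] w 0.6493779219384206 ff 65.87447259575129
```

carry_out(commands=[{"dr": [0, 0, 2], "slide": [0, 0, 0.0], "claw": 1}, {"dr": [0, 0, 0], "slide": [0, 0, 0], "claw": 1}])

```text
time_s: 16.42
ee_pos: [0.5492, 0.0658, 0.1966]
eef_rot: [[-0.863, 0.505, 0.0], [0.505, 0.863, -0.001], [-0.001, -0.001, -1.0]]
wrist_force: [4.3, -3.7, 3.4]
gripper_width: 0.65
finger_force: 66.1
```

Run:
```python
from h import *
st()
```

```text
t 16.4167 p [0.5492 0.0658 0.1966] yaw 149.69 tilt [ 0.0001 -0.0008 -1.    ] j [ 0.4739  0.1854 -0.3099  0.0009 -1.0758 -2.5742] F [ 4.3381 -3.725   3.4499] M [-1.3373 -1.3634 -0.2114] w 0.6495999373828835 ff 66.0821095481515
```

carry_out(commands=[{"dr": [0, 0, 2], "slide": [0, 0, 0.0], "claw": 1}, {"dr": [0, 0, 0], "slide": [0, 0, 0], "claw": 1}])

```text
time_s: 16.58
ee_pos: [0.5488, 0.0654, 0.1966]
eef_rot: [[-0.845, 0.535, -0.001], [0.535, 0.845, -0.001], [0.0, -0.001, -1.0]]
wrist_force: [3.0, -3.8, 4.5]
gripper_width: 0.647
finger_force: 66.2
```

Run:
```python
from h import *
st()
```

```text
t 16.5833 p [0.5488 0.0654 0.1966] yaw 147.64 tilt [-0.0008 -0.0012 -1.    ] j [ 0.4735  0.1851 -0.3103  0.0008 -1.0766 -2.6095] F [ 3.0356 -3.7674  4.4524] M [-1.5752 -1.1683 -0.7666] w 0.6473193339599241 ff 66.16968657821417
```

carry_out(commands=[{"dr": [0, 0, 2], "slide": [0, 0, 0.0], "claw": 1}, {"dr": [0, 0, 0], "slide": [0, 0, 0], "claw": 1}])

```text
time_s: 16.75
ee_pos: [0.5486, 0.0652, 0.1966]
eef_rot: [[-0.825, 0.564, -0.001], [0.564, 0.825, -0.001], [0.0, -0.002, -1.0]]
wrist_force: [2.6, -6.1, 5.0]
gripper_width: 0.647
finger_force: 66.3
```

Run:
```python
from h import *
st()
S=viewer.camera("side");c=S["img"][225:300,300:400,::-1];cv2.imwrite("pics/s7raw.png",S["img"][:,:,::-1])
a=cv2.imread("pics/s6.png");b=cv2.resize(c,(800,600),interpolation=cv2.INTER_CUBIC)
# bar's dark line: darkest row per column on the top face
for im in(a,b):
    g=cv2.GaussianBlur(cv2.cvtColor(im,cv2.COLOR_BGR2GRAY),(5,5),0)[245:300,410:480].astype(int)
    r=g.argmin(0)+245;m=g.min(0)<115;x=np.arange(410,480)
    print(m.sum(),np.degrees(np.arctan(np.polyfit(x[m],r[m],1)[0]/.77)),r[::8])
```

```text
t 16.75 p [0.5486 0.0652 0.1966] yaw 145.64 tilt [-0.0011 -0.0014 -1.    ] j [ 0.4734  0.185  -0.3104  0.0009 -1.0769 -2.6443] F [ 2.5623 -6.0512  5.0061] M [-2.1107 -0.8062 -0.7432] w 0.6468592868575899 ff 66.25391704961658
69 10.815077003625502 [268 268 269 272 274 275 276 276 276]
64 19.63266977290736 [268 272 275 276 278 282 284 285 283]
```

carry_out(commands=[{"dr": [0, 0, 2], "slide": [0, 0, 0.0], "claw": 1}, {"dr": [0, 0, 2], "slide": [0, 0, 0.0], "claw": 1}, {"dr": [0, 0, 0], "slide": [0, 0, 0], "claw": 1}, {"dr": [0, 0, 0], "slide": [0, 0, 0], "claw": 1}])

```text
time_s: 17.13
ee_pos: [0.5487, 0.0653, 0.1966]
eef_rot: [[-0.786, 0.619, -0.001], [0.619, 0.786, -0.001], [-0.0, -0.002, -1.0]]
wrist_force: [2.0, -6.0, 5.7]
gripper_width: 0.65
finger_force: 66.3
```

```bash
cat >> h.py <<'E'
def bar(im):
    "bar line angle in s6-type crop, deg"
    b=cv2.resize(im[225:300,300:400],(800,600),interpolation=cv2.INTER_CUBIC)
    g=cv2.GaussianBlur(cv2.cvtColor(b,cv2.COLOR_BGR2GRAY),(5,5),0)[245:310,400:490].astype(int)
    r=g.argmin(0)+245;m=g.min(0)<118;x=np.arange(400,490)
    return m.sum(),np.degrees(np.arctan(np.polyfit(x[m],r[m],1)[0]/.77)),r[::8]
E
python3 - <<'E'
from h import *
st()
S=viewer.camera("side");print(bar(cv2.imread("pics/s7raw.png")),bar(S["img"][:,:,::-1]))
f=cv2.imread("pics/s7raw.png");cv2.imwrite("pics/s8.png",np.hstack([cv2.resize(i[235:295,315:375],(400,400),interpolation=cv2.INTER_CUBIC) for i in(f,S["img"][:,:,::-1])]))
E
```

```text
t 17.1333 p [0.5487 0.0653 0.1966] yaw 141.77 tilt [-0.0009 -0.0013 -1.    ] j [ 0.4734  0.185  -0.3104  0.0008 -1.0768 -2.7118] F [ 2.0138 -5.9829  5.6524] M [-1.9515 -0.7112 -0.3841] w 0.6495533898349956 ff 66.2612454034388
(np.int64(79), np.float64(24.419786300681228), array([268, 268, 270, 275, 276, 277, 282, 284, 285, 283, 269, 309])) (np.int64(79), np.float64(24.186904627620486), array([268, 270, 275, 277, 280, 283, 285, 290, 291, 288, 277, 309]))
```

Run:
```python
from h import *
S=viewer.camera("side");cv2.imwrite("pics/s9raw.png",S["img"][:,:,::-1])
def W(u,v,z): return atz(S,(300+(u+.5)/8-.5,225+(v+.5)/8-.5),z)[:2]
def ang(a,b): d=b-a; return np.degrees(np.arctan2(d[1],d[0]))
print("tabs lower/upper",ang(W(575,408,.172),W(182,375,.172)))
for n in("s6","s7raw","s9raw"):
    im=cv2.imread(f"pics/{n}.png")
    b=im if n=="s6" else cv2.resize(im[225:300,300:400],(800,600),interpolation=cv2.INTER_CUBIC)
    g=cv2.GaussianBlur(cv2.cvtColor(b,cv2.COLOR_BGR2GRAY),(5,5),0)[250:305].astype(int)
    pts=np.array([W(u,250+g[:,u].argmin(),.227) for u in range(412,474,3)])
    p=np.polyfit(pts[:,0],pts[:,1],1);print(n,"bar",np.degrees(np.arctan(p[0])),"resid mm",1e3*np.std(pts[:,1]-np.polyval(p,pts[:,0])))
f=[cv2.imread("pics/s6.png")[:, 150:650]]+[cv2.resize(cv2.imread("pics/s9raw.png")[225:300,300:400],(800,600),interpolation=cv2.INTER_CUBIC)[:,150:650]]
cv2.imwrite("pics/cmp.png",cv2.resize(np.hstack(f),(800,480)))
```

```text
tabs lower/upper -5.073353490490262
s6 bar -10.71959519759902 resid mm 0.27330357556075163
s7raw bar -18.460314611098255 resid mm 0.4068646808819294
s9raw bar -20.69563720329399 resid mm 0.3987080643262804
```

View pics/cmp.png

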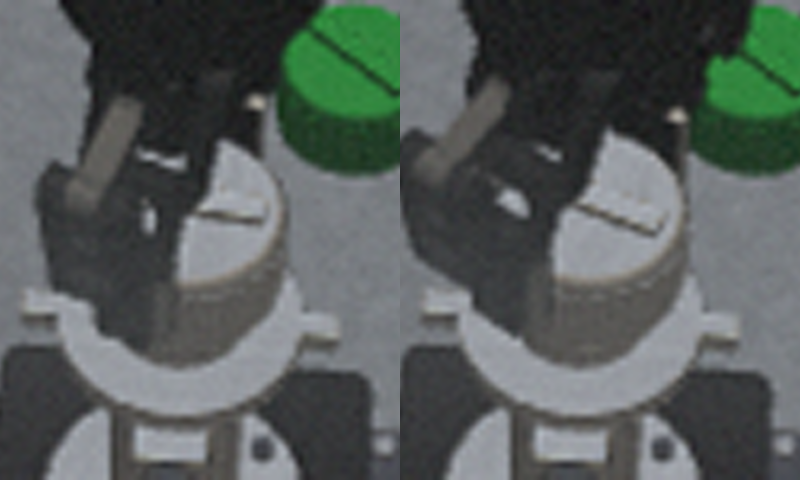

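The comparison shows the bar at about -21° against the tabs at -5°. The last 4° of tool turn moved the cap only about 2°, and the side force is up. I'll turn a few degrees more to see whether the cap has really stopped.

carry_out(commands=[{"dr": [0, 0, 2], "slide": [0, 0, 0.0], "claw": 1}, {"dr": [0, 0, 2], "slide": [0, 0, 0.0], "claw": 1}, {"dr": [0, 0, 2], "slide": [0, 0, 0.0], "claw": 1}, {"dr": [0, 0, 0], "slide": [0, 0, 0], "claw": 1}])

```text
time_s: 17.57
ee_pos: [0.549, 0.0659, 0.1966]
eef_rot: [[-0.716, 0.698, -0.0], [0.698, 0.716, -0.0], [-0.0, -0.0, -1.0]]
wrist_force: [3.0, -3.3, 4.5]
gripper_width: 0.651
finger_force: 66.1
```

```bash
cat >> h.py <<'E'
def barw(S,z=.227,r0=250,r1=310,u0=412,u1=474):
    W=lambda u,v: atz(S,(300+(u+.5)/8-.5,225+(v+.5)/8-.5),z)[:2]
    b=cv2.resize(S["img"][225:300,300:400],(800,600),interpolation=cv2.INTER_CUBIC)
    g=cv2.GaussianBlur(cv2.cvtColor(b,cv2.COLOR_RGB2GRAY),(5,5),0)[r0:r1].astype(int)
    p=np.array([W(u,r0+g[:,u].argmin()) for u in range(u0,u1,3)])
    k=np.polyfit(p[:,0],p[:,1],1); return np.degrees(np.arctan(k[0])),1e3*np.std(p[:,1]-np.polyval(k,p[:,0]))
E
python3 - <<'E'
from h import *
st()
for i in range(3):
  S=viewer.camera("side");print(barw(S))
st()
E
```

```text
t 17.5667 p [0.549  0.0659 0.1966] yaw 135.72 tilt [-0.0002 -0.0004 -1.    ] j [ 0.474   0.1852 -0.31    0.0004 -1.0759 -2.8179] F [ 3.0098 -3.3015  4.4582] M [-1.161  -1.0299 -0.0509] w 0.6513110326501432 ff 66.14938287064433
(np.float64(-14.29363349523277), np.float64(1.273709126036893))
(np.float64(-15.17250993071756), np.float64(1.2569559824020196))
(np.float64(-14.76528329146821), np.float64(1.2422978327816265))
t 17.7167 p [0.549  0.0659 0.1966] yaw 135.78 tilt [-0.0002 -0.0005 -1.    ] j [ 0.474   0.1852 -0.31    0.0004 -1.076  -2.8167] F [ 3.1376 -5.0401  4.7311] M [-1.4801 -1.0381 -0.0411] w 0.6463408810070917 ff 66.15643272176385
```

Run:
```python
from h import *
S=viewer.camera("side");cv2.imwrite("pics/s10raw.png",S["img"][:,:,::-1])
for f in("s7raw","s9raw","s10raw"):
    g=cv2.cvtColor(cv2.imread(f"pics/{f}.png"),cv2.COLOR_BGR2GRAY)
    print(f);print(g[253:266,345:366])
```

```text
s7raw
[[ 51  48  40  47 106 165 155 155 158 159 155 150 156 158 157 158 152 101
  122 123 129]
 [ 51  44  46  76 153 170 153 148 157 154 150 154 153 162 153 157 154 123
  108 124 129]
 [ 48  51  62 110 169 167 164 166 174 156 154 154 158 157 157 165 162 141
  101 124 128]
 [ 47  58 120 159 161 162 164 164 166 165 169 170 161 157 145 159 162 140
   96 120 125]
 [ 71  91  82  91 126 156 164 157 164 166 163 164 165 170 171 156 162 145
  100 126 125]
 [147 157 134 136 100  77  88 119 155 162 158 158 164 161 152 120 160 141
   98 130 125]
 [164 163 161 162 152 132 132  99  88  80 107 137 163 150 135 142 156 133
  113 134 124]
 [160 155 162 159 155 158 158 158 157 128 105  97  82  97 122 164 154 116
  100 116 129]
 [162 155 161 158 152 155 155 151 159 161 164 159 134 116 149 163 140 101
   88 114 126]
 [160 159 157 152 153 156 154 150 155 161 159 160 160 163 160 152 119  95
  103 119 130]
 [162 155 157 153 154 157 156 154 158 160 157 158 159 160 157 131 103  96
  104 128 124]
 [159 156 150 153 157 156 155 152 157 156 157 159 160 159 133 106  87  81
   94 127 124]
 [158 154 150 158 153 153 
[... 1692 characters left out ...]
3  77 117 155 153 162 162 165 165 164 160 159 163 162 159 127
  109 126 124]
 [159 160 162 132  99  84 114 154 154 162 160 165 166 171 157 162 157 122
   99 124 123]
 [154 157 158 161 153 129  98  84 106 152 157 166 165 154 108 159 150 103
   88 128 126]
 [158 159 154 157 155 161 155 132  97  78  96 151 142 110 140 160 140  98
  100 125 126]
 [158 157 156 157 155 154 154 157 153 120  96  80  91 130 164 151 118  89
  109 128 124]
 [155 154 151 155 153 154 155 155 164 161 153 124 133 161 157 136 102  99
  117 126 120]
 [155 153 154 155 156 153 154 158 160 156 161 165 165 157 142 108  89  83
  101 127 126]
 [154 156 156 155 154 159 157 159 158 156 160 159 154 141 113  98  97  86
  101 121 126]]
```

Run:
```python
from h import *
S=viewer.camera("side")
P=lambda x,y,z:((proj(S,[x,y,z])+.5-[300,225])*8).round(1)
x,y=.5478,.0662
for z in(.1883,.1923,.1963,.2003): print(z,"low front",P(x,y+.0285,z),"top front r27.5",P(x,y+.0275,z+.0325),"top right",P(x-.0275,y,z+.0325))
print("flange front",P(x,y+.036,.172),P(x+.036,y,.172),P(x-.036,y,.172),"tabs",P(x+.046*np.cos(.087),y-.046*np.sin(.087),.172),P(x-.046*np.cos(.087),y+.046*np.sin(.087),.172))
g=cv2.cvtColor(S["img"],cv2.COLOR_RGB2GRAY)
print("col 349-352 rows 266-292",[(r,int(g[r,349:353].mean())) for r in range(264,293)])
st()
```

```text
0.1883 low front [379.7 453.1] top front r27.5 [382.9 364.5] top right [505.2 266.4]
0.1923 low front [380.1 442.8] top front r27.5 [383.3 353.7] top right [506.  255.5]
0.1963 low front [380.5 432.5] top front r27.5 [383.8 342.9] top right [506.8 244.6]
0.2003 low front [380.9 422.2] top front r27.5 [384.2 332. ] top right [507.5 233.6]
flange front [378.3 521.5] [222.5 390.6] [533.  394.3] tabs [180.6 376.2] [575.9 408.9]
col 349-352 rows 266-292 [(264, 155), (265, 156), (266, 156), (267, 157), (268, 148), (269, 116), (270, 92), (271, 103), (272, 87), (273, 84), (274, 85), (275, 84), (276, 85), (277, 85), (278, 85), (279, 87), (280, 86), (281, 105), (282, 148), (283, 156), (284, 155), (285, 156), (286, 154), (287, 158), (288, 156), (289, 124), (290, 83), (291, 87), (292, 110)]
t 17.8167 p [0.549  0.0659 0.1966] yaw 135.75 tilt [-0.0003 -0.0005 -1.    ] j [ 0.474   0.1852 -0.31    0.0004 -1.076  -2.8174] F [ 2.1835 -3.8563  4.5838] M [-1.547  -0.9849  0.011 ] w 0.6477609321839098 ff 66.15689193829894
```

The pixel rows settle it: the bar line slopes 0.28, 0.39 and 0.50 in turn, so the cap still turns with the hand. It is now about 25° past the tabs, with unbalanced side force and no stop torque. The sideways jump near yaw 150 suggests off-centre lugs slipped past the stop. I'll relieve the side force, back up past home while lifting with the pitch, and approach the stop again centred.

carry_out(commands=[{"dr": [0, 0, 0], "slide": [-0.03, 0, -0.02], "claw": 1}, {"dr": [0, 0, -3], "slide": [0, 0, -0.006], "claw": 1}, {"dr": [0, 0, -3], "slide": [0, 0, -0.006], "claw": 1}, {"dr": [0, 0, 0], "slide": [0, 0, 0], "claw": 1}])

```text
time_s: 18.15
ee_pos: [0.5486, 0.065, 0.1966]
eef_rot: [[-0.786, 0.618, -0.002], [0.618, 0.786, -0.001], [0.001, -0.002, -1.0]]
wrist_force: [1.7, -5.2, 1.1]
gripper_width: 0.646
finger_force: 65.9
```

Run:
```python
from h import *
st()
```

```text
t 18.15 p [0.5486 0.065  0.1966] yaw 141.85 tilt [-0.0024 -0.0012 -1.    ] j [ 0.4724  0.1857 -0.3091 -0.     -1.0787 -2.709 ] F [ 1.7341 -5.176   1.1207] M [-1.7424 -0.5964 -0.1486] w 0.6463885609985546 ff 65.8872613683343
```

carry_out(commands=[{"dr": [0, 0, -3], "slide": [0, 0, -0.006], "claw": 1}, {"dr": [0, 0, -3], "slide": [0, 0, -0.006], "claw": 1}, {"dr": [0, 0, 0], "slide": [0, 0, 0], "claw": 1}])

```text
time_s: 18.4
ee_pos: [0.5494, 0.0653, 0.1969]
eef_rot: [[-0.847, 0.532, -0.001], [0.532, 0.847, -0.0], [0.001, -0.001, -1.0]]
wrist_force: [7.2, -0.1, 0.5]
gripper_width: 0.643
finger_force: 65.7
```

Run:
```python
from h import *
st()
```

```text
t 18.4 p [0.5494 0.0653 0.1969] yaw 147.86 tilt [-0.001  -0.0005 -1.    ] j [ 0.4723  0.1859 -0.3082 -0.     -1.0778 -2.6039] F [ 7.1618 -0.0844  0.5419] M [ 0.0362 -1.8978  0.0068] w 0.6428077534964571 ff 65.72308905422688
```

carry_out(commands=[{"dr": [0, 0, -3], "slide": [0, 0, -0.006], "claw": 1}, {"dr": [0, 0, -3], "slide": [0, 0, -0.006], "claw": 1}, {"dr": [0, 0, 0], "slide": [0, 0, 0], "claw": 1}])

```text
time_s: 18.65
ee_pos: [0.549, 0.0661, 0.1971]
eef_rot: [[-0.898, 0.441, -0.001], [0.441, 0.898, 0.001], [0.002, -0.0, -1.0]]
wrist_force: [2.9, 1.4, -2.0]
gripper_width: 0.647
finger_force: 65.7
```

Run:
```python
from h import *
st()
```

```text
t 18.65 p [0.549  0.0661 0.1971] yaw 153.85 tilt [-0.0014  0.0006 -1.    ] j [ 0.4732  0.1856 -0.3076 -0.0013 -1.0786 -2.4998] F [ 2.9339  1.4402 -1.9545] M [ 0.4761 -0.8919  0.5645] w 0.6466738337742642 ff 65.67098373547196
```

carry_out(commands=[{"dr": [0, 0, -3], "slide": [0, 0, -0.006], "claw": 1}, {"dr": [0, 0, -3], "slide": [0, 0, -0.006], "claw": 1}, {"dr": [0, 0, -3], "slide": [0, 0, -0.006], "claw": 1}, {"dr": [0, 0, -3], "slide": [0, 0, -0.006], "claw": 1}, {"dr": [0, 0, 0], "slide": [0, 0, 0], "claw": 1}])

```text
time_s: 19.07
ee_pos: [0.5491, 0.066, 0.1978]
eef_rot: [[-0.969, 0.247, -0.001], [0.247, 0.969, 0.0], [0.001, -0.0, -1.0]]
wrist_force: [1.4, -0.5, -1.3]
gripper_width: 0.645
finger_force: 65.7
```

Run:
```python
from h import *
st()
```

```text
t 19.0667 p [0.5491 0.066  0.1978] yaw 165.71 tilt [-0.0013  0.0003 -1.    ] j [ 0.4732  0.1849 -0.3067 -0.001  -1.0802 -2.2929] F [ 1.4335 -0.5248 -1.2703] M [-0.0035 -0.7485  0.0082] w 0.6453474970677918 ff 65.71343494579196
```

carry_out(commands=[{"dr": [0, 0, -5], "slide": [0, 0, -0.01], "claw": 1}, {"dr": [0, 0, -5], "slide": [0, 0, -0.01], "claw": 1}, {"dr": [0, 0, -5], "slide": [0, 0, -0.01], "claw": 1}, {"dr": [0, 0, 0], "slide": [0, 0, 0], "claw": 1}])

```text
time_s: 19.4
ee_pos: [0.5492, 0.0661, 0.1988]
eef_rot: [[-1.0, -0.013, -0.001], [-0.013, 1.0, 0.001], [0.001, 0.001, -1.0]]
wrist_force: [1.3, 1.7, -0.2]
gripper_width: 0.646
finger_force: 65.7
```

Run:
```python
from h import *
st()
S=viewer.camera("side");cv2.imwrite("pics/s11raw.png",S["img"][:,:,::-1])
g=cv2.cvtColor(S["img"],cv2.COLOR_RGB2GRAY);print(g[250:266,343:366])
```

```text
t 19.4 p [0.5492 0.0661 0.1988] yaw -179.28 tilt [-0.0009  0.0005 -1.    ] j [ 0.4733  0.184  -0.3054 -0.001  -1.0819 -2.0309] F [ 1.3324  1.656  -0.1615] M [ 0.4311 -0.4578  0.0527] w 0.6457834305718251 ff 65.74012197554111
[[ 51  66  69  98  94  98  98  95  86  42  40  36  42  42  64 132 167 140
  108 128 125 128 124]
 [ 50  46  65  99  96  94  97  91  69  43  47  45  39  43  76 150 167 157
  131 119 124 125 125]
 [ 50  52  66 102  98  98  97  97  63  47  49  44  47  43  78 143 167 155
  147 104 130 126 126]
 [ 49  47  62 103  93  97  94  92  65  49  54  48  48  45  74 135 160 163
  153 113 122 131 126]
 [ 48  53  62  83  83  85  86  84  61  49  43  48  47  44  53  82  82 124
  163 134  98 128 129]
 [ 57  57  68  87  85  90  88  91  85  54  52  52  55  40  77 126 133 164
  161 138  96 123 123]
 [ 61  61  80 105 104 103 100 102  95  58  61  58  54  67 124 165 164 163
  159 143  91 120 123]
 [ 63  69  85 107 103 108 107 108  99  59  63  60  59  86 145 165 161 162
  163 143 112 122 123]
 [ 64  60  69  87  90  91  90  91  86  55  54  55  54  78 142 164 159 158
  159 132 105 109 127]
 [ 50  53  62  75  70  69  72  73  71  48  50  52  58  89 137 164 159 161
  152 116  86 117 126]
 [ 51  57  59  67  63  63  59  59  58  55  49  52  75 137 161 160 162 159
  144 104  87 118 126]
 [ 52  53  53  53  55  55  53  55  55  46  49  46  72 134 157 159 162 150
  122  92  85 117 123]
 [ 56  57  49  59  58  53  57  54  47  49  48  42  77 134 157 158 159 136
  105  95  95 125 127]
 [ 51  51  54  59  53  58  53  55  53  49  51  51  78 137 159 153 142 111
   92  97  95 129 126]
 [ 56  50  56  62  61  59  56  58  57  50  49  42  90 166 152 139 110  93
   80  80  92 126 126]
 [ 60  57  54  61  68  64  63  58  50  58  52  51  88 150 125 108  94  88
   96  85 102 126 124]]
```

Free again with small forces. I'll re-approach clockwise, centred and near the nominal height.

carry_out(commands=[{"dr": [0, 0, 0], "slide": [-0.01, 0.01, 0], "claw": 1}, {"dr": [0, 0, 5], "slide": [0, 0, 0.01], "claw": 1}, {"dr": [0, 0, 5], "slide": [0, 0, 0.01], "claw": 1}, {"dr": [0, 0, 5], "slide": [0, 0, 0.01], "claw": 1}, {"dr": [0, 0, 0], "slide": [0, 0, 0], "claw": 1}])

```text
time_s: 19.87
ee_pos: [0.5492, 0.066, 0.1981]
eef_rot: [[-0.967, 0.255, -0.001], [0.255, 0.967, -0.0], [0.001, -0.0, -1.0]]
wrist_force: [0.2, 0.4, -1.2]
gripper_width: 0.651
finger_force: 65.8
```

Run:
```python
from h import *
st()
```

```text
t 19.8667 p [0.5492 0.066  0.1981] yaw 165.24 tilt [-0.0014 -0.0001 -1.    ] j [ 0.4734  0.1849 -0.3061 -0.0006 -1.081  -2.3015] F [ 0.2379  0.3528 -1.2218] M [-0.029   0.0093  0.0116] w 0.6506643845127512 ff 65.76209329068661
```

carry_out(commands=[{"dr": [0, 0, 3], "slide": [0, 0, 0.006], "claw": 1}, {"dr": [0, 0, 3], "slide": [0, 0, 0.006], "claw": 1}, {"dr": [0, 0, 0], "slide": [0, 0, 0], "claw": 1}])

```text
time_s: 20.12
ee_pos: [0.5493, 0.066, 0.198]
eef_rot: [[-0.937, 0.349, -0.001], [0.349, 0.937, -0.0], [0.001, -0.0, -1.0]]
wrist_force: [-0.1, 0.2, -1.0]
gripper_width: 0.647
finger_force: 65.8
```

Run:
```python
from h import *
st()
```

```text
t 20.1167 p [0.5493 0.066  0.198 ] yaw 159.54 tilt [-0.0011 -0.0001 -1.    ] j [ 0.4732  0.1851 -0.3064 -0.0004 -1.0803 -2.4009] F [-0.0786  0.1896 -0.9742] M [0.003  0.1051 0.0255] w 0.6473421701420917 ff 65.77414277940989
```

carry_out(commands=[{"dr": [0, 0, 2], "slide": [0, 0, 0.004], "claw": 1}, {"dr": [0, 0, 0], "slide": [0, 0, 0], "claw": 1}])

```text
time_s: 20.28
ee_pos: [0.5494, 0.0661, 0.1979]
eef_rot: [[-0.925, 0.38, -0.001], [0.38, 0.925, 0.0], [0.001, -0.0, -1.0]]
wrist_force: [-1.2, 0.7, 0.1]
gripper_width: 0.647
finger_force: 65.8
```

Run:
```python
from h import *
st()
```

```text
t 20.2833 p [0.5494 0.0661 0.1979] yaw 157.69 tilt [-0.0009  0.0001 -1.    ] j [ 0.4734  0.1851 -0.3064 -0.0006 -1.08   -2.4333] F [-1.2047  0.7031  0.0589] M [0.4444 0.4696 0.0972] w 0.6465085494558704 ff 65.80704353749752
```

carry_out(commands=[{"dr": [0, 0, 2], "slide": [0, 0, 0.004], "claw": 1}, {"dr": [0, 0, 0], "slide": [0, 0, 0], "claw": 1}])

```text
time_s: 20.45
ee_pos: [0.5494, 0.0665, 0.198]
eef_rot: [[-0.911, 0.412, -0.001], [0.412, 0.911, 0.001], [0.001, 0.001, -1.0]]
wrist_force: [-3.0, 1.8, 1.9]
gripper_width: 0.653
finger_force: 65.9
```

Run:
```python
from h import *
st()
```

```text
t 20.45 p [0.5494 0.0665 0.198 ] yaw 155.7 tilt [-0.0006  0.0008 -1.    ] j [ 0.4737  0.185  -0.3062 -0.0011 -1.0797 -2.4681] F [-2.9812  1.8215  1.877 ] M [ 0.9349  0.9465 -0.0077] w 0.6525714622583947 ff 65.94377752393484
```

Resistance starts at yaw ≈158° with everything centred, which is the bar-on-tabs angle within 2–3°. That is the stop, and it matches what I felt on the first pass. I'll now back off: target yaw ≈ 160+90 = 250° (-110°), raising 4.5 mm in all.

carry_out(commands=[{"dr": [0, 0, -6], "slide": [0, 0, -0.011], "claw": 1}, {"dr": [0, 0, -6], "slide": [0, 0, -0.011], "claw": 1}, {"dr": [0, 0, -6], "slide": [0, 0, -0.011], "claw": 1}, {"dr": [0, 0, -6], "slide": [0, 0, -0.011], "claw": 1}, {"dr": [0, 0, -6], "slide": [0, 0, -0.011], "claw": 1}, {"dr": [0, 0, -6], "slide": [0, 0, -0.011], "claw": 1}, {"dr": [0, 0, -6], "slide": [0, 0, -0.011], "claw": 1}, {"dr": [0, 0, 0], "slide": [0, 0, 0], "claw": 1}])

```text
time_s: 21.12
ee_pos: [0.5499, 0.0659, 0.2]
eef_rot: [[-0.951, -0.31, -0.0], [-0.31, 0.951, -0.0], [0.0, -0.0, -1.0]]
wrist_force: [-0.2, 0.7, -0.1]
gripper_width: 0.646
finger_force: 65.8
```

Run:
```python
from h import *
st()
```

```text
t 21.1167 p [0.5499 0.0659 0.2   ] yaw -161.96 tilt [-0.     -0.0002 -1.    ] j [ 0.473   0.1836 -0.3035  0.0002 -1.0837 -1.729 ] F [-0.1933  0.7491 -0.0792] M [ 0.0302  0.063  -0.0594] w 0.6464221368500017 ff 65.75672641396523
```

carry_out(commands=[{"dr": [0, 0, -6.5], "slide": [0, 0, -0.011], "claw": 1}, {"dr": [0, 0, -6.5], "slide": [0, 0, -0.011], "claw": 1}, {"dr": [0, 0, -6.5], "slide": [0, 0, -0.011], "claw": 1}, {"dr": [0, 0, -6.5], "slide": [0, 0, -0.011], "claw": 1}, {"dr": [0, 0, -6.5], "slide": [0, 0, -0.011], "claw": 1}, {"dr": [0, 0, -6.5], "slide": [0, 0, -0.011], "claw": 1}, {"dr": [0, 0, -6.5], "slide": [0, 0, -0.011], "claw": 1}, {"dr": [0, 0, -6.5], "slide": [0, 0, -0.011], "claw": 1}, {"dr": [0, 0, 0], "slide": [0, 0, 0], "claw": 1}])

```text
time_s: 21.87
ee_pos: [0.5497, 0.0668, 0.2021]
eef_rot: [[-0.344, -0.939, -0.0], [-0.939, 0.344, 0.001], [-0.001, 0.001, -1.0]]
wrist_force: [-2.3, 4.8, -0.1]
gripper_width: 0.649
finger_force: 65.9
```

Run:
```python
from h import *
st()
S=viewer.camera("side");cv2.imwrite("pics/s12raw.png",S["img"][:,:,::-1])
g=cv2.cvtColor(S["img"],cv2.COLOR_RGB2GRAY);print(g[242:272,330:366:1])
```

```text
t 21.8667 p [0.5497 0.0668 0.2021] yaw -110.1 tilt [-0.0002  0.0012 -1.    ] j [ 0.4738  0.1818 -0.3001 -0.0013 -1.0884 -0.8239] F [-2.3189  4.8278 -0.0851] M [ 1.705   0.9398 -0.0656] w 0.6493051627236559 ff 65.8766994997859
[[ 46  34  36 ...  48  43  38]
 [ 39  39  32 ...  49  38  40]
 [ 41  38  47 ...  43  35  41]
 ...
 [155 150 113 ...  73  85  77]
 [159 159 153 ... 117 165 142]
 [158 157 162 ... 147 159 153]]
```

carry_out(commands=[{"dr": [0, 0, 0], "slide": [-0.025, 0.025, 0], "claw": 1}, {"dr": [0, 0, 0], "slide": [0, 0, 0], "claw": 1}, {"dr": [0, 0, 0], "slide": [0, 0, 0], "claw": 1}])

```text
time_s: 22.17
ee_pos: [0.5495, 0.0668, 0.2021]
eef_rot: [[-0.35, -0.937, 0.0], [-0.937, 0.35, -0.0], [0.0, -0.0, -1.0]]
wrist_force: [-0.6, 2.4, -1.5]
gripper_width: 0.65
finger_force: 65.8
```

Run:
```python
from h import *
import sys; np.set_printoptions(threshold=sys.maxsize,linewidth=200)
st()
S=viewer.camera("side")
g=cv2.cvtColor(S["img"],cv2.COLOR_RGB2GRAY);print(g[240:272,330:364])
```

```text
t 22.1667 p [0.5495 0.0668 0.2021] yaw -110.46 tilt [ 0. -0. -1.] j [ 0.4748  0.1814 -0.3011  0.     -1.0883 -0.832 ] F [-0.5813  2.3528 -1.5294] M [ 0.7429  0.2503 -0.003 ] w 0.6501774373463435 ff 65.8389407582581
[[ 44  38  36  32  45  87 124  79  53  45  37  29  38  33  26  26  34  32  35  29  32  33  35  34  28  40  37  44  40  33  30  33  29  31]
 [ 29  37  35  35  61 114 132 125 102  97  64  55  47  49  47  27  35  33  35  35  27  33  27  34  32  32  41  39  34  33  30  30  33  40]
 [ 45  40  41  43  75 129 131 129 127 124 133 123  97 111 101  77  70  53  27  33  33  32  37  34  35  33  40  39  36  30  34  41  47  52]
 [ 37  41  38  40  78 131 129 130 124 127 126 133 118 152 154 154 149 135  81  53  30  32  35  28  36  34  32  33  36  43  42  46  44  47]
 [ 35  39  40  38  79 132 126 129 127 130 155 176 165 165 165 163 158 175 169 129  85  66  38  28  33  42  37  34  38  46  41  48  44  47]
 [ 40  40  39  38  76 126 121 128 145 161 159 163 158 162 159 155 140 174 173 174 177 162  98  45  31  37  37  37  34  41  41  53  51  41]
 [ 40  47  41  39  76 118 110 158 161 163 159 157 1
[... 2863 characters left out ...]
 65]
 [161 150  85  82  88  88  82  85  85  84  83  90  90  93  90  99  97 104 102  99  99  85  86  92  89  87  85  86  81  62  66  78  74  65]
 [161 155 117  86  84  87  87  79  87  87  83  92 100  99  95 103  87  90  93 107  99  90  95  99  89  84  82  85  77  68  69  79  73  59]
 [157 157 148  82  86  86  88  86  89  89  86  85  83  85  88 100  83  85  81  85  83  84  87  84  85  84  87  90  85  66  73  78  74  75]
 [154 159 156 114  84  87  90  83  84  86  85  88  84  89  87  87  86  86  86  91  85  89  86  90  92  85  84  89  81  70  77  79  77 113]
 [157 160 164 156 103  84  87  82  81  86  89  84  84  88  86  85  88  85  85  86  81  88  87  85  84  85  83  86  89 103 119  96  99 132]]
```

Run:
```python
from h import *
S=viewer.camera("side")
for a,b in(((350,249.5),(348.1,261.9)),((345.2,249),(343.9,258)),((350,249.5),(349,256.5))):
    d=atz(S,b,.231)-atz(S,a,.231);print(np.degrees(np.arctan2(d[1],d[0])),d)
st()
```

```text
82.70853515413204 [0.0036 0.0278 0.    ]
83.39564931533354 [0.0023 0.0203 0.    ]
83.167608600702 [0.0019 0.0158 0.    ]
t 22.2667 p [0.5495 0.0668 0.2021] yaw -110.42 tilt [ 0.      0.0001 -1.    ] j [ 0.4748  0.1814 -0.301  -0.0001 -1.0883 -0.8312] F [ 0.0245  2.6096 -1.0928] M [ 0.8342  0.1876 -0.0007] w 0.6481920005930893 ff 65.83869874477386
```

Bar at ≈83.1°, quarter turn from the tabs is ≈84.9°: trim 1.5° and relieve the last side force.

carry_out(commands=[{"dr": [0, 0, -1.5], "slide": [-0.015, 0.005, -0.003], "claw": 1}, {"dr": [0, 0, 0], "slide": [0, 0, 0], "claw": 1}, {"dr": [0, 0, 0], "slide": [0, 0, 0], "claw": 1}, {"dr": [0, 0, 0], "slide": [0, 0, 0], "claw": 1}])

```text
time_s: 22.6
ee_pos: [0.5495, 0.067, 0.2022]
eef_rot: [[-0.324, -0.946, -0.0], [-0.946, 0.324, -0.0], [0.0, -0.0, -1.0]]
wrist_force: [0.3, -0.1, -0.3]
gripper_width: 0.652
finger_force: 65.8
```

Run:
```python
from h import *
st()
print(order.finish_job())
```

```text
t 22.6 p [0.5495 0.067  0.2022] yaw -108.92 tilt [-0.0001 -0.0003 -1.    ] j [ 0.4752  0.1814 -0.3008  0.0002 -1.0887 -0.8056] F [ 0.2666 -0.0588 -0.3087] M [ 0.086  -0.0071  0.016 ] w 0.6521414823210355 ff 65.76605463400483
the job is handed in; nothing more can be done
None
```

I handed the job in at 22.6 s with the cap threaded on, backed off to within a degree or two of a quarter turn from tab alignment, and still held in the gripper with almost no side force; the doubt is the stop, because the first pass ran about 25° past the tabs with no firm stop torque, and I took bottoming out from the light resistance I felt at tab alignment on a second, centred approach.

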